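Vent the charging station and change its cells

TASK

The grinder's cells need changing. Before any fresh cell goes in, swing the charging station's air shutter open and drop the middle hole of its stay bar over the peg on the box, so that the shutter is held at that width. Put the spent grey cells from the charger into the red waste bin and load every fresh blue cell on the bench into a bay, the bare end against the spring and the brass nub towards the yellow lip, lying flat and fully home under the lip; leave the bangles and the bottle where they are.

Things in the scene. Friction and masses are not known exactly. Their poses are not given: they have to be found in the camera images.
- station: Charging station, fixed; its frame: origin on the bench, x away from the robot, y left, z up, small yaw. Right part (y -232 to -7 mm): cradle with 3 bays for cells lying along x; nothing but low guides (12 mm high, x 50 to 62) divides them. Left part: green air box, x 0 to 150, y 70 to 250, 120 mm high, peg on its top, blue shutter in front of its -x face. Offsets elsewhere are in this frame
- bay1 (a point): Bay next to the air box: point on its floor (z 6 mm) under the centre of a seated cell (station 90, -50, 6 mm). Every bay: near wall with inner face at x 50 mm carries a yellow retaining lip that overhangs to x 55 mm between z 41 and 45 mm; at the far end a brass spring plate 34 mm wide, z 7 to 65 mm, front face at x 126 when free; behind it a housing x 150 to 190, 66 mm high
- bay2 (a point): The same for the middle bay (90, -120, 6 mm). To load: held above the lip, press the cell's +x end against the plate (2 N to start, then 0.45 N per mm; at least 9 mm, at most 16 mm) so that its other end is inside the lip, lower it to the floor and let go: the spring pushes it back under the lip, 4 mm still compressed. Seated: cell's centre at x 90, z 22 mm, lengthwise along x
- bay3 (a point): The same for the bay farthest from the air box (90, -190, 6 mm). To unload a bay: push the cell 5 to 11 mm further towards the spring to clear the lip, then lift it straight up
- shutter (a joint): opening angle of the blue shutter, rad: 0 shut, up to 1.4; the free edge swings towards the robot (-x) about the upright hinge at its left (+y) edge; the shutter is 170 mm wide and 118 mm high at its top edge; light friction, it stays where it is left. With the middle hole on the peg it stands at about 0.73
- shutter_hinge (a point): hinge axis of the shutter at the height of the underside of the stay bar (station frame -6, 245, 126 mm)
- stay_pivot (a point): pivot of the stay bar on the shutter's top edge, 130 mm from the hinge axis; it lies on the line of the shutter (shut: 130 mm to the -y side of the hinge) at 126 mm height
- stay_swing (a joint): swing of the stay bar about the upright pivot, rad, relative to the shutter, anticlockwise from above; the bar's heading in the station frame is stay_swing minus shutter (0 = along station +x); moves freely
- stay_lift (a joint): lift of the free end of the stay bar about the pivot, rad: 0 level (a stop carries it level, 6 mm above the box top), up to 0.6 raised; it falls back by its weight
- stay_knob (a point): mid-height of the red upright knob (22 mm diameter, 36 mm high) on top of the steel stay bar near its free end, 211 mm from the pivot; the bar is 26 mm wide, 6 mm thick. The knob's mid-height is 24 mm above the bar's underside. The bar moves with the knob and drags the shutter along
- hole1 (a point): underside of the square 13 mm hole of the stay bar 100 mm from the pivot
- hole2 (a point): the middle hole, 140 mm from the pivot: the one to use
- hole3 (a point): the hole 180 mm from the pivot, next to the knob
- peg_foot (a point): steel peg, 8 mm diameter with round top, standing upright on the air box (station frame 50, 140 mm); this point is on its axis at z 126 mm, the height of the underside of a level bar; its tip is 17 mm above this point
- waste_bin: Fixed red open bin 150 x 170 x 50 mm, walls 5 mm, origin at the centre of its underside
- fresh1: Fresh blue cell, 150 g, 80 mm long along its own x axis; square black end caps 32 x 32 x 12 mm, round body 31 mm across between them. Origin at its centre, 16 mm above what it lies on. Flat brass nub on its -x end, bare steel disc on its +x end. None if absent or while held
- fresh2: Fresh blue cell, 150 g, 80 mm long along its own x axis; square black end caps 32 x 32 x 12 mm, round body 31 mm across between them. Origin at its centre, 16 mm above what it lies on. Flat brass nub on its -x end, bare steel disc on its +x end. None if absent or while held
- fresh3: Fresh blue cell, 150 g, 80 mm long along its own x axis; square black end caps 32 x 32 x 12 mm, round body 31 mm across between them. Origin at its centre, 16 mm above what it lies on. Flat brass nub on its -x end, bare steel disc on its +x end. None if absent or while held
- spent1: Spent grey (red band) cell, 150 g, 80 mm long along its own x axis; square black end caps 32 x 32 x 12 mm, round body 31 mm across between them. Origin at its centre, 16 mm above what it lies on. Flat brass nub on its -x end, bare steel disc on its +x end. None if absent or while held; starts seated in bay 1
- spent2: Spent grey (red band) cell, 150 g, 80 mm long along its own x axis; square black end caps 32 x 32 x 12 mm, round body 31 mm across between them. Origin at its centre, 16 mm above what it lies on. Flat brass nub on its -x end, bare steel disc on its +x end. None if absent or while held; starts seated in bay 2
- spent3: Spent grey (red band) cell, 150 g, 80 mm long along its own x axis; square black end caps 32 x 32 x 12 mm, round body 31 mm across between them. Origin at its centre, 16 mm above what it lies on. Flat brass nub on its -x end, bare steel disc on its +x end. None if absent or while held; starts seated in bay 3
- bangle1: white shell bangle lying flat, 82 mm across, 14 mm high, origin at its underside; not part of the job
- bangle2: white shell bangle lying flat, 82 mm across, 14 mm high, origin at its underside; not part of the job
- bottle: clear water bottle, 64 mm across, 170 mm high, origin at its underside; not part of the job

How it is judged:
On the way, in this order (a step that is already met when the one before it is completed fails the run):
1. the stay bar's middle hole is down over the peg, holding the shutter open (horizontal distance between hole2 and peg_foot below 0.006 m and value of joint stay_lift below 0.05 rad), for 0.3 s.
2. then every fresh cell is seated in a bay (x of fresh1 in the frame of station between 0.086 and 0.094 m and z of fresh1 in the frame of station between 0.018 and 0.026 m and (y of fresh1 in the frame of station between -0.058 and -0.042 m or y of fresh1 in the frame of station between -0.128 and -0.112 m or y of fresh1 in the frame of station between -0.198 and -0.182 m) and angle between the x axis of each of fresh1, fresh2, fresh3 and the x axis of station, either way round below 0.12 rad and x of station in the frame of fresh1 below -0.03 m and x of fresh2 in the frame of station between 0.086 and 0.094 m and z of fresh2 in the frame of station between 0.018 and 0.026 m and (y of fresh2 in the frame of station between -0.058 and -0.042 m or y of fresh2 in the frame of station between -0.128 and -0.112 m or y of fresh2 in the frame of station between -0.198 and -0.182 m) and x of station in the frame of fresh2 below -0.03 m and x of fresh3 in the frame of station between 0.086 and 0.094 m and z of fresh3 in the frame of station between 0.018 and 0.026 m and (y of fresh3 in the frame of station between -0.058 and -0.042 m or y of fresh3 in the frame of station between -0.128 and -0.112 m or y of fresh3 in the frame of station between -0.198 and -0.182 m) and x of station in the frame of fresh3 below -0.03 m), for 0.3 s.
At the end, for the whole second after the job is handed in: Middle hole down over the peg (6 mm), bar level, shutter at 0.65 to 0.81 rad; each fresh cell in a bay under the lip (4 mm along and up, 8 mm sideways, 0.12 rad), nub to the lip; each spent cell inside the bin (centre below 60 mm); all at rest (all of step 1 and all of step 2 and value of joint shutter between 0.65 and 0.81 rad and x of spent1 in the frame of waste_bin between -0.075 and 0.075 m and y of spent1 in the frame of waste_bin between -0.085 and 0.085 m and z of each of spent1, spent2, spent3 in the frame of waste_bin below 0.06 m and linear speed of each of spent1, spent2, spent3, fresh1, fresh2, fresh3 below 0.03 m/s and x of spent2 in the frame of waste_bin between -0.075 and 0.075 m and y of spent2 in the frame of waste_bin between -0.085 and 0.085 m and x of spent3 in the frame of waste_bin between -0.075 and 0.075 m and y of spent3 in the frame of waste_bin between -0.085 and 0.085 m); the robot touches nothing.
It fails at once if bangle1 is pushed more than 4 cm (distance of bangle1 from where it was at the start of the episode above 0.04 m).
It fails at once if bangle2 is pushed more than 4 cm (distance of bangle2 from where it was at the start of the episode above 0.04 m).
It fails at once if bottle is pushed more than 4 cm (distance of bottle from where it was at the start of the episode above 0.04 m).
Of fresh1, fresh2, fresh3 only 2 to 3 are there at a start; the rules pass over those that are not, and their reading is None.
Of spent1, spent2, spent3 only 1 to 2 are there at a start; the rules pass over those that are not, and their reading is None.
At some moment in a run one of fresh1, fresh2, fresh3 may be knocked a few centimetres aside while the robot is not near it.
Once in a run the grip may slacken for a moment while it holds something.
It also fails if it takes over 210 s, if anything falls off the work surface, if the arm or the gripper's body presses on something with over 40 N, if the wrist force passes 120 N, or if a joint passes its speed limit or range.

ROBOT

A 6-joint arm with a two-finger parallel gripper is mounted at the origin on the work surface. World frame = base frame: x ahead of the robot, y to its left, z up, the work surface at z = 0. Lengths are in m, angles in rad, forces in N, time in s.
With the tool pointing down it reaches from about 0.25 to 0.775 m from the base axis. Payload 4 kg.
Tool frame: the origin (TCP) lies at the centre of the arm's flange, where the gripper is bolted on; the fingertips stand 199 mm ahead of it and the grasp point (between the pads) lies 180 mm ahead of it; z points along the fingers, y is the line along which they close (so a half turn about z gives the same grasp; the last joint's range is limited). The gripper opens to 94 mm and grips with 3 to 60 N. Pads are 16 mm wide; open, the fingers measure 119 mm over their backs; the gripper's body (75 mm by 177 mm) begins 78 mm behind the grasp point.
Start: joints at [-1.311, 0.087, 1.371, -0, 1.684, -0.103], TCP at [0.195, -0.514, 0.405] pointing down, gripper open.
Joint ranges: [-3.1, 3.1], [-0.76, 2.03], [0.27, 2.55], [-1.08, 4.22], [0.17, 2.65], [-2.57, 2.57]. Speed limits (rad/s): [2.79, 2.79, 3.14, 3.14, 3.14, 3.14].

INTERFACE

Orientations are given as [roll, pitch, yaw] about the fixed x, y, z axes, in that order (R = Rz(yaw) Ry(pitch) Rx(roll)).
In Python, from bench import robot, eyes, models gives the robot as it stands.
- The arm moves only by the tool step_arm, never from a script. Its argument "commands" is a list that holds one entry, the list of rows, each a list of 7 numbers: the shift along the tool's x, y, z in mm, then the turn, a rotation vector about the tool's x, y, z in rad, then the finger opening in mm, from 0 to 94. In form: [[[tx, ty, tz, wx, wy, wz, gripper], ...]]. A call has 1 to 20 rows; each row shifts and turns the commanded pose from where the row before left it, along the tool's axes as they then stand; what a row does not reach is not made up. A row lasts 1/8 s, in which the tool goes at most 62.5 mm and 10.7 degrees, less where a joint would pass 70% of its speed; a pose out of reach is approached as far as the arm can. A call is refused whole if a number of a shift passes 62.5 or a number of a turn 0.188, either way. A call with a gripper value outside its range is refused whole. The fingers move at their own pace and stop on an object; the grip force is fixed at half the most. Time passes only in rows, so rows that do not move let the fingers close. It gives the time, the measured TCP pose, the force, the opening and the grip force at its end, in the units of the state.
- robot.get_obs(): the state, without advancing time (a new reading comes with each control period).
- eyes.snapshot(name): name is "scene" or "top" or "wrist"; returns a dict with "color" (480x640x3 uint8, red, green, blue), "camera_matrix" (3x3 intrinsics, pixels), "D" ([k1, k2, p1, p2, k3] as OpenCV has them; the pictures are not rectified), "eye" and "rotation" of the camera in the world; the wrist camera has in their place "tool_from_camera" (4x4, takes a point from camera to tool coordinates, whose origin is the TCP and whose axes are the flange's). Camera axes: x right, y up, looking along -z (the intrinsics and any distortion apply to the point x, -y, -z); pixel columns grow to the right and rows downward; lengths in m; the calibration is good to about 2 mm. A picture is of the moment at which its call begins: read the wrist's pose just before it. There is no depth.
- robot.close_job(): hands the job in; it is judged then, once.
Trained networks look in a picture, given as the dict that the camera call returned (one of the last four; its "shot" number tells which), for a name from the list of things; names that differ only in an ending like _2 or _b are one class to them, and where a whole thing is asked for, a point or a joint stands for the part that bears it (a point fixed in the world has none). Each returns a list of dicts, best first, with "confidence" (0 to 1); they miss things now and then, are a little off and sometimes report something else, mostly with a low value. They report only what shows in the picture. A call takes as long as a camera call.
- models.masks_of(picture, query): "mask" (480x640 bool, what is visible of it) and "xy" ([column, row] in pixels, amid what is visible of it).
- models.tip_of(picture, query): "xy" ([column, row] in pixels: a listed point, or the origin of a listed thing).
The state is a dict: "time": time; "joint_positions": joint angles; "qvel": joint speeds; "joint_torque": joint torques, N m; "tool_pos": TCP position; "ee_rot": TCP orientation; "wrist_force": force on the tool from outside, world axes, zero at the start; "wrist_torque": the same for the moment, N m; "width": finger opening in m; "finger_force": force on a finger pad.
Only numpy, scipy, OpenCV 4.12 (cv2) and the standard library are available. Lean on these libraries where they do the work, as an engineer would, in place of code of your own. Each camera call takes 0.05 s, during which the arm holds its last target. There are 200 camera calls.

## Working session

There is one attempt and no reset: what is moved stays moved. The work goes in short steps, Python scripts to look and compute and a tool call to move; the robot and the scene stay as the last step left them, time stands still between calls to the robot, and variables do not carry over. Pictures are saved under pics/ and viewed, at most 14 in all, crops included, and the job is handed in when it is done.

Besides the shell and the picture viewer there is one more tool, called after "Call:" as name(argument=value, ...) on one line, values as JSON. step_arm: Moves the arm, as the interface text tells. Its arguments: {"type":"object","properties":{"commands":{"type":"array"}},"required":["commands"]}

```bash
ls; mkdir -p pics; cat > h.py <<'E'
import numpy as np, cv2
from scipy.spatial.transform import Rotation as R
from bench import robot, eyes, models
def cam(p, obs=None):
    K=np.array(p["camera_matrix"]);D=np.array(p["D"],float)
    if "eye" in p: return K,D,np.array(p["eye"]),np.array(p["rotation"])
    T=np.array(p["tool_from_camera"]);Rt=rot(obs);
    return K,D,np.array(obs["tool_pos"])+Rt@T[:3,3],Rt@T[:3,:3]
def rot(o):
    return R.from_euler("xyz",o["ee_rot"]).as_matrix()
def ray(p,xy,obs=None):
    K,D,e,Rm=cam(p,obs)
    u=cv2.undistortPoints(np.array([[xy]],float),K,D)[0,0]
    return e,Rm@np.array([u[0],-u[1],-1.])
def onz(p,xy,z,obs=None):
    e,d=ray(p,xy,obs); return e+d*(z-e[2])/d[2]
def proj(p,X,obs=None):
    K,D,e,Rm=cam(p,obs)
    c=(np.atleast_2d(X)-e)@Rm; c=c*[1,-1,-1]
    return cv2.projectPoints(c,np.zeros(3),np.zeros(3),K,D)[0][:,0]
def save(p,n): cv2.imwrite("pics/"+n+".png",cv2.cvtColor(p["color"],cv2.COLOR_RGB2BGR))
E
python3 - <<'E'
from h import *
o=robot.get_obs();print(o)
for n in("scene","top"):
    p=eyes.snapshot(n);save(p,n+"0");print(n,p["eye"],np.round(p["rotation"],3).tolist(),p["camera_matrix"])
    for q in["station","peg_foot","stay_knob","stay_pivot","shutter_hinge","hole2","bay1","bay2","bay3","waste_bin","fresh1","spent1","bangle1","bottle"]:
        r=models.tip_of(p,q)
        print(q,[(np.round(a["xy"]).tolist(),round(a["confidence"],2)) for a in r])
E
```

```text
pics
{'time': 0.0, 'joint_positions': array([-1.31113589e+00,  8.78763060e-02,  1.37218547e+00,  1.18452376e-05,
        1.68362907e+00, -1.03089564e-01]), 'qvel': array([-0.00083037,  0.000586  , -0.00021322,  0.00028999, -0.00184142,
        0.0012841 ]), 'joint_torque': array([ 1.76301732e-03, -3.40181351e+01, -3.02426434e+01,  7.19982502e-02,
        3.30137741e-02, -1.78894861e-04]), 'tool_pos': array([ 0.19513633, -0.51408688,  0.40358166]), 'ee_rot': array([-3.13950681e+00, -2.27628787e-04,  3.62751087e-01]), 'wrist_force': array([-0.07401771,  0.72472076, -0.15375119]), 'wrist_torque': array([-0.02250573,  0.02905201, -0.01095027]), 'finger_force': 0.0, 'width': 0.09398654226125766}
scene [1.13231754 0.7604963  1.00671734] [0.806, -0.014, 2.539] [[596.34169237   0.         314.32223572]
 [  0.         596.34169237 246.37843453]
 [  0.           0.           1.        ]]
station [([369.0, 279.0], 0.68), ([297.0, 238.0], 0.36)]
peg_foot [([396.0, 294.0], 0.63), ([371.0, 279.0], 0.57)]
stay_knob [([322.0, 288.0], 0.59)]
stay_pivot [([416.0, 269.0], 0.92), ([308.0, 258.0], 0.56),
[... 1132 characters left out ...]
0, 300.0], 0.97)]
shutter_hinge [([171.0, 287.0], 0.82), ([238.0, 256.0], 0.33)]
hole2 [([240.0, 256.0], 0.96), ([336.0, 253.0], 0.69), ([246.0, 236.0], 0.65), ([250.0, 214.0], 0.58)]
bay1 [([335.0, 252.0], 0.78), ([362.0, 257.0], 0.71), ([302.0, 250.0], 0.64)]
bay2 [([335.0, 252.0], 0.78), ([362.0, 257.0], 0.71), ([302.0, 250.0], 0.64)]
bay3 [([335.0, 252.0], 0.78), ([362.0, 257.0], 0.71), ([302.0, 250.0], 0.64)]
waste_bin [([468.0, 312.0], 0.69), ([362.0, 251.0], 0.29)]
fresh1 [([449.0, 234.0], 0.95), ([309.0, 310.0], 0.81), ([332.0, 156.0], 0.26)]
spent1 [([333.0, 253.0], 0.72), ([364.0, 251.0], 0.69)]
bangle1 [([174.0, 326.0], 0.84), ([333.0, 156.0], 0.84)]
bottle [([134.0, 295.0], 0.9)]
```

View pics/top0.png

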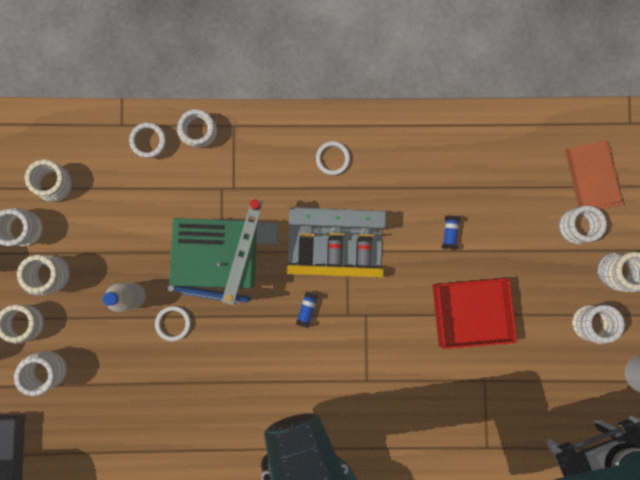

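View pics/scene0.png

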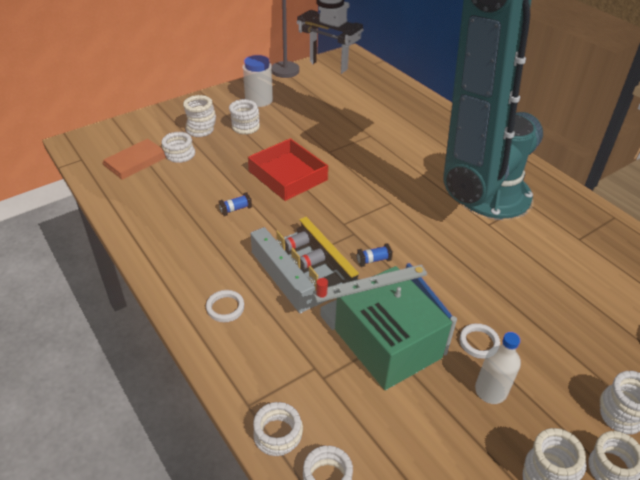

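The top view shows the box at (213,255) with its stay bar running from (231,300) to the knob at (254,204). There are spent cells in bays 2 and 3 at (335,250) and (364,250), and fresh cells at (451,233) and (308,310). The bin is at (475,313), and the bottle and bangle are left of and in front of the box. The scene view agrees. Next is an enlarged crop to fit the station pose.

```bash
python3 - <<'E'
from h import *
im=cv2.imread("pics/top0.png")[195:325,160:400]
cv2.imwrite("pics/crop0.png",cv2.resize(im,None,fx=3.3,fy=3.3,interpolation=cv2.INTER_CUBIC))
E
```

```text
(no output)
```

View pics/crop0.png

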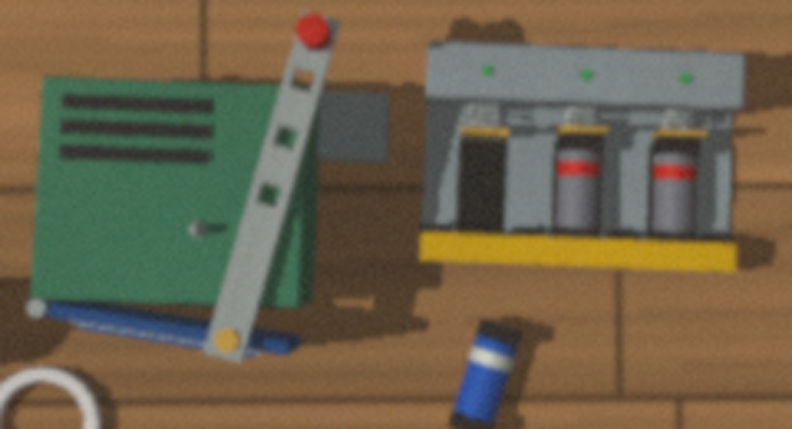

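```bash
cat > fit.py <<'E'
from h import *
from scipy.optimize import least_squares
p=eyes.snapshot("top");s=eyes.snapshot("scene")
P=[((150,250,120),(44,78)),((0,250,120),(32,297)),((-6,245,124),(36,308)),((50,140,143),(198,229)),((190,-7,66),(429,43)),((150,-232,66),(743,107)),((190,-232,66),(745,55)),((55,-7,45),(421,233)),((55,-232,45),(738,243))]
A=np.array([a for a,_ in P])/1000.; B=np.array([b for _,b in P])/3.3+[160,195]-0.35
def W(q,X):
    c,n=np.cos(q[2]),np.sin(q[2]);return np.atleast_2d(X)@np.array([[c,-n,0],[n,c,0],[0,0,1]]).T+[q[0],q[1],0]
f=lambda q:(proj(p,W(q,A))-B).ravel()
r=least_squares(f,[.45,0.1,0],loss="soft_l1")
print(r.x.round(4));print(f(r.x).reshape(-1,2).round(1).tolist())
np.save("st.npy",r.x)
q=r.x
print("scene peg",proj(s,W(q,[.05,.14,.126])),"hinge",proj(s,W(q,[-.006,.245,.126])))
def est(xy,z): return onz(p,xy,z)
for n,xy,z in[("knob",(253,203),.150),("pivot",(231,300),.132),("f_b",(450,233.5),.016),("f_a",(308,310),.016),("bin",(475,313),.02),("bang",(333,157),.01)]:
    w=est(xy,z);print(n,w.round(4),(W([0,0,-q[2]],w-[q[0],q[1],0])).round(4))
E
python3 fit.py
```

```text
Traceback (most recent call last):
  File "fit.py", line 9, in <module>
    r=least_squares(f,[.45,0.1,0],loss="soft_l1")
  File "fit.py", line 8, in <lambda>
    f=lambda q:(proj(p,W(q,A))-B).ravel()
                ~~~~^^^^^^^^^^
  File "h.py", line 19, in proj
    c=(np.atleast_2d(X)-e)@Rm; c=c*[1,-1,-1]
                                 ~^~~~~~~~~~
ValueError: operands could not be broadcast together with shapes (9,) (3,)
```

```bash
sed -i 's/np.array(p\["rotation"\])/R.from_euler("xyz",p["rotation"]).as_matrix()/' h.py; python3 fit.py
```

```text
[ 0.485   0.0705 -0.0417]
[[-0.3, -0.7], [-0.4, 0.8], [0.1, 0.3], [-0.7, 0.2], [-0.0, -0.8], [0.7, 0.6], [0.6, -0.7], [0.3, -0.2], [-0.2, 0.3]]
scene peg [[395.96795596 291.90862353]] hinge [[452.41549712 315.22004294]]
knob [0.6737 0.1342 0.15  ] [[0.1859 0.0715 0.15  ]]
pivot [0.4629 0.1831 0.132 ] [[-0.0267  0.1116  0.132 ]]
f_b [ 0.6143 -0.3302  0.016 ] [[ 0.1459 -0.395   0.016 ]]
f_a [0.4327 0.0132 0.016 ] [[-0.0498 -0.0595  0.016 ]]
bin [ 0.4244 -0.3838  0.02  ] [[-0.0416 -0.4564  0.02  ]]
bang [ 0.803  -0.0499  0.01  ] [[ 0.3228 -0.107   0.01  ]]
```

```bash
cat >> h.py <<'E'
q=np.load("st.npy") if __import__("os").path.exists("st.npy") else None
def S2W(X):
    c,n=np.cos(q[2]),np.sin(q[2]);return np.atleast_2d(X)@np.array([[c,-n,0],[n,c,0],[0,0,1]]).T+[q[0],q[1],0]
def W2S(X):
    c,n=np.cos(q[2]),np.sin(q[2]);return (np.atleast_2d(X)-[q[0],q[1],0])@np.array([[c,-n,0],[n,c,0],[0,0,1]])
def yaw(o):
    r=rot(o); return np.arctan2(r[1,0],r[0,0])
def rows(wps,g,vmax=50,start=None):
    """wps: list of (x,y,zTCP,yaw[,n]) world, tool down; prints tool rows in mm/rad"""
    o=robot.get_obs();T=np.array(o["tool_pos"]);Rm=rot(o);out=[]
    if start is not None: T,Rm=start
    for w in wps:
        P=np.array(w[:3]); y0=np.arctan2(Rm[1,0],Rm[0,0])
        R1=R.from_euler("xyz",[np.pi,0,w[3]]).as_matrix()
        rv=R.from_matrix(Rm.T@R1).as_rotvec()
        n=w[4] if len(w)>4 else int(max(1,np.ceil(np.linalg.norm(P-T)*1000/vmax),np.ceil(np.linalg.norm(rv)/.17)))
        T0,R0=T.copy(),Rm.copy()
        for i in range(1,n+1):
            Tt=T0+(P-T0)*i/n; Rt=R0@R.from_rotvec(rv*i/n).as_matrix()
            s=np.round(Rm.T@(Tt-T)*1000,1); t=np.round(R.from_matrix(Rm.T@Rt).as_rotvec(),3)
            T=T+Rm@s/1000; Rm=Rm@R.from_rotvec(t).as_matrix()
            out.append([*map(float,s),*map(float,t),g])
    print(len(out),str(out).replace(".0,",",").replace("-0,","0,"))
    return T,Rm
E
python3 - <<'E'
from h import *
p=eyes.snapshot("wrist");print(np.round(p["tool_from_camera"],3).tolist(),p["camera_matrix"])
rows([(.45,-.2,.45,0.05),(.62,.13,.45,-.23)],94)
E
```

```text
[[-0.0, 0.965, 0.261, 0.076], [1.0, 0.0, 0.0, -0.001], [-0.0, 0.261, -0.965, 0.02], [0.0, 0.0, 0.0, 1.0]] [[383.13266771   0.         320.39944825]
 [  0.         383.13266771 239.4155346 ]
 [  0.           0.           1.        ]]
17 [[38.9, -22.6, -5, 0, 0, 0.035, 94], [38, -23.9, -5.1, 0, 0, 0.035, 94], [37.2, -25.3, -5, 0, 0, 0.034, 94], [36.3, -26.5, -5, 0, 0, 0.035, 94], [35.3, -27.7, -5.1, 0, 0, 0.035, 94], [34.4, -29, -5, 0, 0, 0.035, 94], [33.3, -30.2, -5, 0, 0, 0.034, 94], [32.3, -31.3, -5.1, 0, 0, 0.035, 94], [31.2, -32.3, -5, 0, 0, 0.035, 94], [23.3, -40.1, 0, 0, 0, 0.035, 94], [21.8, -41, 0, 0, 0, 0.035, 94], [20.4, -41.7, 0, 0, 0, 0.035, 94], [19, -42.3, 0, 0, 0, 0.035, 94], [17.4, -43, 0, 0, 0, 0.035, 94], [15.9, -43.6, 0, 0, 0, 0.035, 94], [14.4, -44.1, 0, 0, 0, 0.035, 94], [12.9, -44.6, -0.1, 0, 0, 0.035, 94]]
```

Call:
step_arm(commands=[[[39,-23,-5,0,0,0.035,94],[38,-24,-5,0,0,0.035,94],[37,-25,-5,0,0,0.035,94],[36,-27,-5,0,0,0.035,94],[35,-28,-5,0,0,0.035,94],[34,-29,-5,0,0,0.035,94],[33,-30,-5,0,0,0.035,94],[32,-31,-5,0,0,0.035,94],[31,-32,-5,0,0,0.035,94],[23,-40,0,0,0,0.035,94],[22,-41,0,0,0,0.035,94],[20,-42,0,0,0,0.035,94],[19,-42,0,0,0,0.035,94],[17,-43,0,0,0,0.035,94],[16,-44,0,0,0,0.035,94],[14,-44,0,0,0,0.035,94],[13,-45,0,0,0,0.035,94],[0,0,0,0,0,0,94]]])

```text
time: 4.0
tool_pos: [0.6187, 0.1326, 0.4482]
ee_rot: [3.141, 0.002, -0.228]
wrist_force: [0.1, -0.1, -0.2]
width: 0.094
finger_force: 0.0
```

```bash
python3 - <<'E'
from h import *
o=robot.get_obs();p=eyes.snapshot("wrist");save(p,"w1");print(o["tool_pos"],yaw(o),o["joint_positions"].round(2))
zs={"stay_knob":.15,"peg_foot":.126,"stay_pivot":.126,"hole2":.126,"shutter_hinge":.126}
for n,z in zs.items():
    for a in models.tip_of(p,n): 
        w=onz(p,a["xy"],z,o);print(n,np.round(a["xy"]),round(a["confidence"],2),w.round(4),W2S(w).round(4))
print(proj(p,S2W([[.05,.14,.126],[.05,.14,.143],[-.006,.245,.126]]),o).round(1).tolist())
E
```

```text
[0.6187074  0.13260404 0.44817852] -0.2279742214015625 [0.12 0.27 1.07 0.   1.8  1.92]
stay_knob [304. 172.] 0.55 [0.6706 0.1343 0.15  ] [[0.1828 0.0715 0.15  ]]
peg_foot [251. 334.] 0.84 [0.5414 0.2147 0.126 ] [[0.0504 0.1464 0.126 ]]
stay_pivot [297. 399.] 0.86 [0.4665 0.1922 0.126 ] [[-0.0235  0.1209  0.126 ]]
hole2 [304. 296.] 0.93 [0.5667 0.1602 0.126 ] [[0.0779 0.0931 0.126 ]]
hole2 [305. 212.] 0.86 [0.6376 0.1423 0.126 ] [[0.1495 0.0781 0.126 ]]
hole2 [303. 258.] 0.64 [0.5998 0.1529 0.126 ] [[0.1113 0.0871 0.126 ]]
hole2 [495. 215.] 0.3 [ 0.6004 -0.0075  0.126 ] [[ 0.1186 -0.0731  0.126 ]]
hole2 [297. 402.] 0.28 [0.4632 0.193  0.126 ] [[-0.0268  0.1215  0.126 ]]
[[258.4, 333.7], [255.2, 343.8], [164.8, 403.0]]
```

View pics/w1.png

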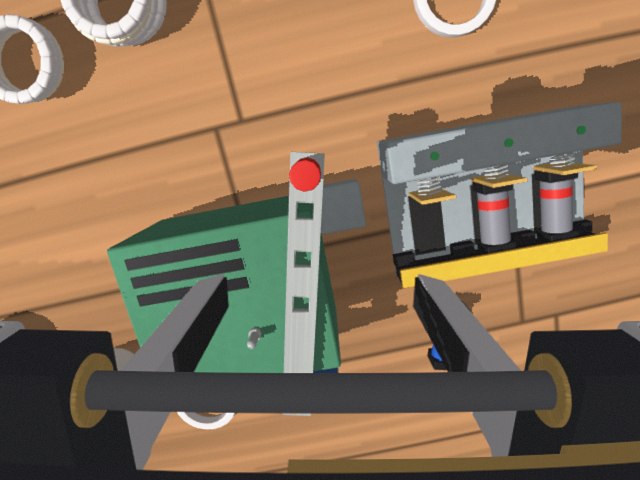

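The wrist view shows the knob top at (305,174), the peg tip at about (250,346) with its foot at (257,331), and holes at rows 211, 258 and 303. Bay 1 is empty.

```bash
python3 - <<'E'
from h import *
o=robot.get_obs();p=eyes.snapshot("wrist")
for n,xy,z in[("knob",(305,174),.168),("pegtip",(250.5,345),.143),("pegfoot",(257,331),.126),("h3",(305,211),.132),("h2",(303,258),.132),("h1",(301,304),.132)]:
    w=onz(p,xy,z,o);print(n,w.round(4),W2S(w).round(4))
im=p["color"][315:365,225:285]; cv2.imwrite("pics/peg.png",cv2.cvtColor(cv2.resize(im,None,fx=8,fy=8,interpolation=cv2.INTER_CUBIC),cv2.COLOR_RGB2BGR))
t=eyes.snapshot("top")
m=models.masks_of(p,"stay_knob");print([(np.round(a["xy"],1),a["confidence"]) for a in m])
lo=(t["color"][195:215,245:262].astype(int)); r=(lo[...,0]>120)&(lo[...,1]<80);ys,xs=np.nonzero(r);print("top knob px",xs.mean()+245,ys.mean()+195,r.sum()); print(onz(t,(xs.mean()+245,ys.mean()+195),.166))
E
```

```text
knob [0.6696 0.1285 0.168 ] [[0.182  0.0656 0.168 ]]
pegtip [0.5396 0.2095 0.143 ] [[0.0488 0.1411 0.143 ]]
pegfoot [0.5428 0.2056 0.126 ] [[0.0521 0.1374 0.126 ]]
h3 [0.6384 0.1377 0.132 ] [[0.1505 0.0735 0.132 ]]
h2 [0.6009 0.1487 0.132 ] [[0.1126 0.083  0.132 ]]
h1 [0.5616 0.1603 0.132 ] [[0.0729 0.093  0.132 ]]
[(array([299.4, 265.5]), 0.86), (array([326.1, 233.3]), 0.37)]
top knob px nan nan 0
[nan nan nan]<stdin>:8: RuntimeWarning: Mean of empty slice.
  ret = ret.dtype.type(ret / rcount)
```

View pics/peg.png

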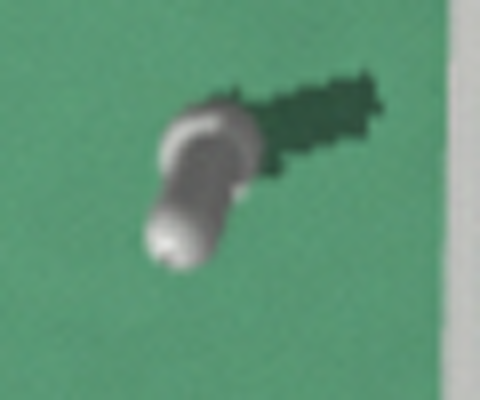

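The peg tip is centred at (248,345) and its collar at (251,332).

```bash
python3 - <<'E'
from h import *
from scipy.optimize import fsolve
o=robot.get_obs();p=eyes.snapshot("wrist")
for xy,z in[((248,345),.140),((251.3,332.5),.121)]: print(W2S(onz(p,xy,z,o)).round(4))
# final / path knob (station) for shutter th, heading, lift
def knob(th,hd,t,r=.211):
    pv=np.array([-.006-.13*np.sin(th),.245-.13*np.cos(th)]); L=r*np.cos(t)-.024*np.sin(t)
    return pv+L*np.array([np.cos(hd),np.sin(hd)]),.126+r*np.sin(t)+.024*np.cos(t)
peg=np.array([.05,.14])
th=fsolve(lambda t:np.hypot(*(peg-knob(t[0],0,0,0)[0]))-.14,[.7])[0]
pv=knob(th,0,0,0)[0];hd=np.arctan2(*(peg-pv)[::-1]);print("final",th,hd,pv,knob(th,hd,0))
for t in(0,.08,.15,.25,.3):print(t,knob(th,hd,t))
rows([(.6695,.1285,.40,-.288),(.6695,.1285,.337,-.288)],70)
E
```

```text
[[0.0477 0.1445 0.14  ]]
[[0.0492 0.1446 0.121 ]]
final 0.7013707154278402 -0.040621199820439144 [-0.08988451  0.1456854 ] (array([0.12094143, 0.13711669]), np.float64(0.15))
0 (array([0.12094143, 0.13711669]), np.float64(0.15))
0.08 (array([0.11835078, 0.13722198]), np.float64(0.1667852413787583))
0.15 (array([0.11499053, 0.13735855]), np.float64(0.18126195182239446))
0.25 (array([0.10845457, 0.1376242 ]), np.float64(0.2014561335237598))
0.3 (array([0.10443857, 0.13778742]), np.float64(0.2112828393445572))
4 [[25.3, -5.7, 25, 0, 0, 0.027, 70], [25.1, -6.3, 25.1, 0, -0.001, 0.028, 70], [0, 0, 31.5, 0, 0, 0, 70], [0, 0, 31.5, 0, 0, 0, 70]]
```

Call:
step_arm(commands=[[[25,-6,25,0,0,0.028,70],[25,-6,25,0,0,0.028,70],[0,0,31,0,0,0,70],[0,0,31,0,0,0,70],[0,0,0,0,0,0,70],[0,0,0,0,0,0,70]]])

```text
time: 5.25
tool_pos: [0.6695, 0.1292, 0.3392]
ee_rot: [-3.141, -0.002, -0.288]
wrist_force: [0.2, 0.8, 0.2]
width: 0.07
finger_force: 0.0
```

```bash
python3 - <<'E'
from h import *
o=robot.get_obs();p=eyes.snapshot("wrist");save(p,"w2");print(o["tool_pos"],yaw(o),p["D"])
m=(p["color"][...,0]>120)&(p["color"][...,1]<70);ys,xs=np.nonzero(m);print(len(xs),xs.min(),xs.max(),ys.min(),ys.max())
print("grasp px",proj(p,np.array(o["tool_pos"])+[0,0,-.18],o),proj(p,np.array(o["tool_pos"])+[0,0,-.17],o))
E
```

```text
[0.66949601 0.12918806 0.33923195] -0.2883868444554664 [-0.05792996  0.          0.          0.          0.        ]
2196 291 639 248 339
grasp px [[323.89221287 307.69086872]] [[324.08547999 317.64802631]]
```

View pics/w2.png

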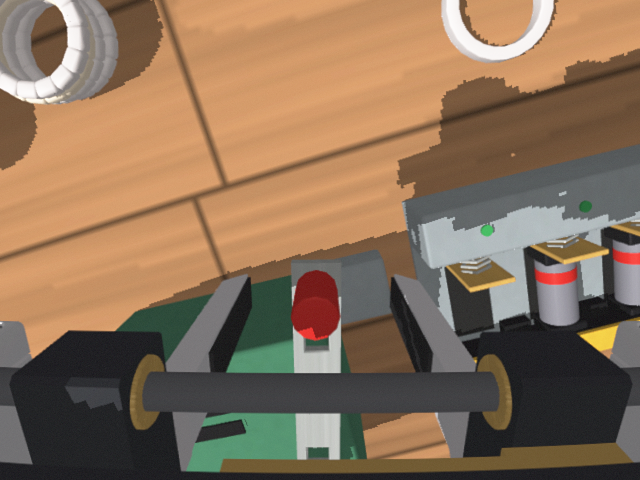

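The knob top is at (316,315), about 3 mm left of the middle between the fingers. I'll correct that and close.

Call:
step_arm(commands=[[[0,-3,2,0,0,0,70],[0,0,0,0,0,0,15],[0,0,0,0,0,0,15],[0,0,0,0,0,0,15],[0,0,0,0,0,0,15],[0,0,0,0,0,0,15]]])

```text
time: 6.05
tool_pos: [0.6702, 0.1322, 0.3356]
ee_rot: [3.141, 0.0, -0.288]
wrist_force: [0.2, 0.3, -0.6]
width: 0.0232
finger_force: 0.0
```

```bash
python3 - <<'E'
from h import *
o=robot.get_obs();print(o["tool_pos"],yaw(o),o["width"],o["finger_force"],o["wrist_force"],W2S(o["tool_pos"]))
for n in("top","scene"):
    p=eyes.snapshot(n);print(n,[(np.round(a["xy"],1),a["confidence"]) for a in models.tip_of(p,"peg_foot")+models.tip_of(p,"stay_pivot")])
    print(proj(p,S2W([[.05,.14,.126],[-.0232,.1171,.126]])))
E
```

```text
[0.67016999 0.13218319 0.33558729] -0.2882479565864535 0.023173850176796358 0.0 [ 0.23193303  0.30930104 -0.6162962 ] [[0.18247644 0.06935278 0.33558729]]
top [(array([218.2, 266.5]), 0.87), (array([171.7, 326.7]), 0.56)]
[[220.0085614  264.39245357]
 [228.86451319 298.17808747]]
scene [(array([397.6, 289. ]), 0.58), (array([416. , 269.5]), 0.89)]
[[395.96795596 291.90862353]
 [417.27180609 270.91427515]]
```

```bash
python3 - <<'E'
from h import *
k0=np.array([.1825,.0694]);z0=.3356
L=lambda t:.211*np.cos(t)-.0296*np.sin(t)
Z=lambda t:z0+.211*np.sin(t)+.0296*(np.cos(t)-1)
d0=np.array([np.cos(-.235),np.sin(-.235)])
w=[]
def add(k,z,y,n): w.append((*S2W([*k,0])[0,:2],z,y,n))
for t in(.1,.2,.3): add(k0-d0*(.211-L(t)),Z(t),-.288,2)
pv=np.array([-.0899,.1457]);d1=np.array([np.cos(-.0406),np.sin(-.0406)])
add(pv+d1*L(.3),Z(.3),-.09,7)
rows(w,12)
E
```

```text
13 [[-2, 0, -10.4, 0, 0, 0, 12], [-2, 0, -10.5, 0, 0, 0, 12], [-3, 0, -10.2, 0, 0, 0, 12], [-3.1, 0.1, -10.2, 0, 0, 0, 12], [-4, 0, -9.8, 0, 0, 0, 12], [-4.1, 0, -9.9, 0, 0, 0, 12], [-10.8, -6.7, 0, 0, 0, -0.028, 12], [-10.7, -7.1, 0, 0, 0, -0.029, 12], [-10.4, -7.3, 0, 0, 0, -0.028, 12], [-10.2, -7.6, 0, 0, 0, -0.028, 12], [-10, -7.9, 0, 0, 0, -0.029, 12], [-9.8, -8.2, 0, 0, 0, -0.028, 12], [-9.5, -8.5, 0, 0, 0, -0.028, 12]]
```

Call:
step_arm(commands=[[[0,0,0,0,0,0,12],[-2,0,-10.5,0,0,0,12],[-2,0,-10.5,0,0,0,12],[-3,0,-10,0,0,0,12],[-3,0,-10,0,0,0,12],[-4,0,-10,0,0,0,12],[-4,0,-10,0,0,0,12],[-11,-6.5,0,0,0,-0.028,12],[-10.5,-7,0,0,0,-0.028,12],[-10.5,-7.5,0,0,0,-0.028,12],[-10,-7.5,0,0,0,-0.028,12],[-10,-8,0,0,0,-0.028,12],[-10,-8,0,0,0,-0.028,12],[-9.5,-8.5,0,0,0,-0.028,12],[0,0,0,0,0,0,12]]])

```text
time: 8.22
tool_pos: [0.5927, 0.205, 0.3968]
ee_rot: [-3.141, 0.0, -0.091]
wrist_force: [0.7, 0.9, -1.0]
width: 0.0213
finger_force: 30.0
```

```bash
python3 - <<'E'
from h import *
o=robot.get_obs();print(o["tool_pos"],yaw(o),o["width"],o["finger_force"],W2S(o["tool_pos"]))
ims=[]
for n,c in(("top",(160,200)),("scene",(310,220))):
    p=eyes.snapshot(n);save(p,n+"2")
    print(n,[(np.round(a["xy"],1).tolist(),round(a["confidence"],2)) for k in("peg_foot","stay_pivot","hole2") for a in models.tip_of(p,k)])
    print(proj(p,S2W([[.05,.14,.143],[-.0899,.1457,.126]])).round(1).tolist())
    im=p["color"][c[1]:c[1]+120,c[0]:c[0]+160];ims.append(cv2.resize(im,None,fx=4.5,fy=2.45 if 0 else 4.5,interpolation=cv2.INTER_CUBIC)[:540,:400] if 0 else cv2.resize(im,None,fx=2.5,fy=2.5,interpolation=cv2.INTER_CUBIC))
cv2.imwrite("pics/c2.png",cv2.cvtColor(np.hstack(ims),cv2.COLOR_RGB2BGR))
E
```

```text
[0.59274213 0.20502137 0.39679619] -0.09054390974170622 0.021289498831263676 29.9995619058609 [[0.10208029 0.13890085 0.39679619]]
top [([303.2, 249.0], 0.6), ([218.4, 263.0], 0.57), ([215.3, 283.0], 0.88), ([217.9, 266.3], 0.86), ([218.4, 243.5], 0.66)]
[[219.0, 264.3], [214.2, 328.5]]
scene [([396.1, 293.4], 0.85), ([448.2, 264.6], 0.89), ([384.2, 281.7], 0.85), ([223.5, 306.6], 0.66), ([416.8, 273.8], 0.63), ([402.9, 277.1], 0.63)]
[[396.9, 286.1], [450.9, 267.3]]
```

View pics/c2.png

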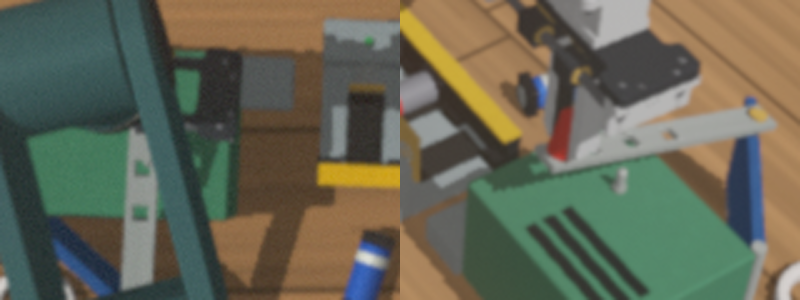

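```bash
python3 - <<'E'
from h import *
k=np.array([.10208,.1389])
pvs=np.array([-.0899,.1457]);d=(k-pvs)/np.hypot(*(k-pvs))
from scipy.optimize import fsolve
t,L=.3,.1928
th=fsolve(lambda a:np.hypot(*(k-np.array([-.006-.13*np.sin(a[0]),.245-.13*np.cos(a[0])])))-L,[.7])[0]
pv=np.array([-.006-.13*np.sin(th),.245-.13*np.cos(th)]);d=(k-pv)/L;print("theta",th,"hd",np.arctan2(d[1],d[0]))
X=[[*(pv+d*(r*np.cos(t)-.006*np.sin(t))),.126+r*np.sin(t)+.006] for r in(0,.1,.14,.18)]
for n in("top","scene"): p=eyes.snapshot(n);print(n,proj(p,S2W(X)).round(1).tolist(),proj(p,S2W([[.05,.14,.143],[.05,.14,.12]])).round(1).tolist())
E
```

```text
theta 0.7083828908424733 hd -0.038266879453955585
top [[213.5, 329.9], [215.4, 286.1], [216.2, 268.2], [217.0, 250.0]] [[219.0, 264.3], [220.4, 264.4]]
scene [[452.5, 265.0], [417.6, 271.4], [402.6, 274.2], [387.0, 277.0]] [[396.9, 286.1], [395.6, 293.9]]
```

```bash
python3 - <<'E'
from h import *
a=S2W([.1128,.1374,0])[0];b=S2W([.1128+.0057,.1371,0])[0]
s=rows([(a[0],a[1],.3627,-.082,4)],12); rows([(b[0],b[1],.3346,-.082,4)],12,start=s)
E
```

```text
4 [[2.4, -0.1, 8.5, 0, 0, -0.003, 12], [2.4, -0.1, 8.4, 0, 0, -0.002, 12], [2.5, 0, 8.5, 0, 0, -0.003, 12], [2.4, -0.1, 8.5, 0, 0, -0.003, 12]]
4 [[1.4, 0, 7, 0, 0, 0, 12], [1.4, 0, 7, 0, 0, 0, 12], [1.5, 0, 7.1, 0, 0, 0, 12], [1.4, 0.1, 7, 0, 0, 0, 12]]
```

Call:
step_arm(commands=[[[2.5,0,8.5,0,0,0,12],[2.5,0,8.5,0,0,0,12],[2.5,0,8.5,0,0,0,12],[2.5,0,8.5,0,0,0,12],[0,0,0,0,0,0,12]]])

```text
time: 9.35
tool_pos: [0.6035, 0.2028, 0.361]
ee_rot: [3.141, 0.003, -0.092]
wrist_force: [0.1, -0.8, -0.4]
width: 0.0214
finger_force: 30.0
```

```bash
python3 - <<'E'
from h import *
o=robot.get_obs();print(o["tool_pos"],W2S(o["tool_pos"]),o["wrist_force"])
ims=[]
for n,c in(("top",(180,240)),("scene",(370,250))):
    p=eyes.snapshot(n)
    print(n,[(k,np.round(a["xy"],1).tolist(),round(a["confidence"],2)) for k in("peg_foot","stay_pivot","hole2") for a in models.tip_of(p,k)])
    im=p["color"][c[1]:c[1]+70,c[0]:c[0]+80];ims.append(cv2.resize(im,None,fx=5,fy=5,interpolation=cv2.INTER_CUBIC))
cv2.imwrite("pics/c3.png",cv2.cvtColor(np.hstack(ims),cv2.COLOR_RGB2BGR))
E
```

```text
[0.60346648 0.20280981 0.36099469] [[0.1128875  0.13713815 0.36099469]] [ 0.13801353 -0.84308754 -0.41621582]
top [('peg_foot', [219.7, 266.0], 0.58), ('stay_pivot', [447.5, 230.4], 0.5), ('stay_pivot', [217.5, 263.1], 0.36), ('hole2', [219.9, 245.1], 0.69), ('hole2', [219.0, 264.5], 0.68), ('hole2', [213.5, 284.7], 0.66), ('hole2', [307.6, 313.2], 0.16)]
scene [('peg_foot', [396.9, 293.5], 0.67), ('stay_pivot', [451.4, 264.0], 0.91), ('hole2', [413.5, 280.9], 0.79), ('hole2', [382.2, 295.7], 0.76), ('hole2', [401.2, 284.0], 0.64)]
```

View pics/c3.png

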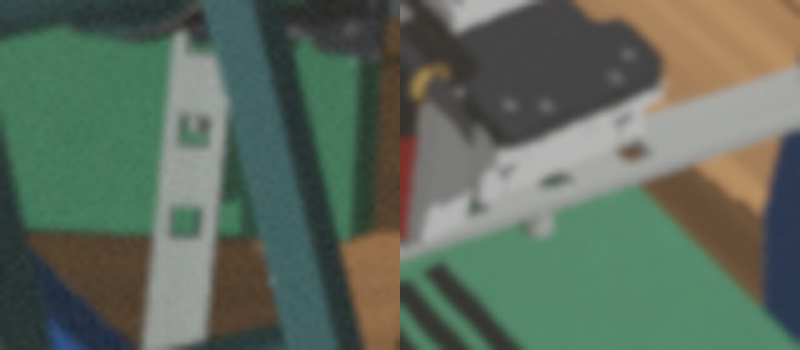

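The top view (left) shows the peg tip inside the middle hole, about 2 mm right of centre and 2 mm up. I'll trim for that while lowering.

Call:
step_arm(commands=[[[1,2.5,0,0,0,0,12],[1.5,0,6,0,0,0,12],[1.5,0,6,0,0,0,12],[1.5,0,6,0,0,0,12],[1,0,6,0,0,0,12],[0,0,0.5,0,0,0,12],[0,0,0,0,0,0,12]]])

```text
time: 10.62
tool_pos: [0.6099, 0.2003, 0.337]
ee_rot: [-3.141, 0.001, -0.092]
wrist_force: [0.8, 5.5, -0.2]
width: 0.0211
finger_force: 30.0
```

```bash
python3 - <<'E'
from h import *
o=robot.get_obs();print(o["tool_pos"],W2S(o["tool_pos"]),o["wrist_force"])
p=eyes.snapshot("scene");q1=eyes.snapshot("top")
ims=[cv2.resize(x["color"][c[1]:c[1]+70,c[0]:c[0]+80],None,fx=5,fy=5,interpolation=cv2.INTER_CUBIC) for x,c in((q1,(180,240)),(p,(370,250)))]
cv2.imwrite("pics/c4.png",cv2.cvtColor(np.hstack(ims),cv2.COLOR_RGB2BGR))
E
```

```text
[0.60987068 0.20028015 0.33700404] [[0.11939155 0.13487758 0.33700404]] [ 0.83332761  5.5094593  -0.1790978 ]
```

View pics/c4.png

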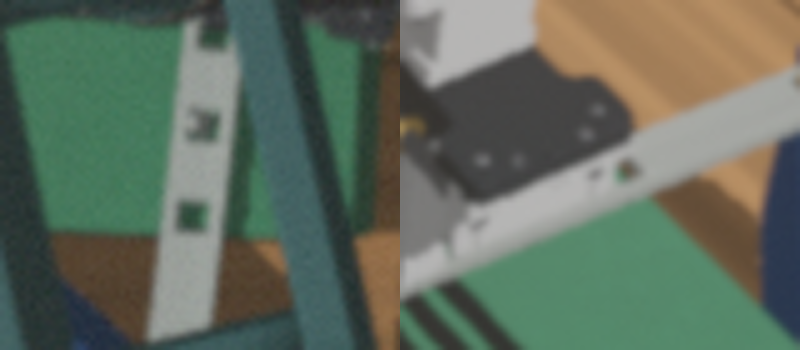

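The peg is through the middle hole but pressing on its left side (5.5 N in y). I'll ease back 2 mm, settle, open and retreat.

Call:
step_arm(commands=[[[0,-2,1,0,0,0,12],[0,0,0.5,0,0,0,12],[0,0,0,0,0,0,30],[0,0,0,0,0,0,40],[0,0,0,0,0,0,50],[0,0,-20,0,0,0,60],[0,0,-30,0,0,0,60],[0,0,-40,0,0,0,60],[0,50,-10,0,0,0,60],[0,60,0,0,0,0,60],[0,60,0,0,0,0,60],[0,20,0,0,0,0,60],[0,0,0,0,0,0,60]]])

```text
time: 12.35
tool_pos: [0.5924, 0.0117, 0.4367]
ee_rot: [-3.141, -0.0, -0.094]
wrist_force: [-0.6, 0.7, -0.3]
width: 0.06
finger_force: 0.0
```

```bash
python3 - <<'E'
from h import *
o=robot.get_obs();print(o["tool_pos"],yaw(o),W2S(o["tool_pos"]))
p=eyes.snapshot("top");s=eyes.snapshot("scene")
for n,x in(("top",p),("scene",s)):print(n,[(k,np.round(a["xy"],1).tolist(),round(a["confidence"],2)) for k in("hole2","fresh1","spent1","waste_bin") for a in models.tip_of(x,k)])
ims=[cv2.resize(x["color"][c[1]:c[1]+100,c[0]:c[0]+80],None,fx=5,fy=5,interpolation=cv2.INTER_CUBIC) for x,c in((p,(180,230)),(s,(370,220)))]
cv2.imwrite("pics/c5.png",cv2.cvtColor(np.hstack(ims),cv2.COLOR_RGB2BGR))
save(p,"top5")
E
```

```text
[0.59237871 0.01167755 0.43669198] -0.0944059650244804 [[ 0.10977485 -0.05429013  0.43669198]]
top [('hole2', [224.5, 243.3], 0.8), ('hole2', [216.2, 265.1], 0.78), ('hole2', [218.0, 284.3], 0.71), ('fresh1', [307.0, 308.8], 0.85), ('fresh1', [448.7, 234.3], 0.68), ('spent1', [365.0, 254.0], 0.83), ('spent1', [335.0, 256.2], 0.55), ('waste_bin', [469.7, 312.4], 0.94)]
scene [('hole2', [400.2, 292.9], 0.96), ('hole2', [380.2, 299.0], 0.81), ('hole2', [413.8, 287.7], 0.67), ('hole2', [309.1, 257.5], 0.47), ('fresh1', [372.2, 254.6], 0.85), ('fresh1', [236.8, 202.3], 0.65), ('spent1', [306.3, 258.2], 0.87), ('spent1', [295.5, 237.5], 0.58), ('waste_bin', [287.9, 172.0], 0.86), ('waste_bin', [398.8, 290.2], 0.27)]
```

View pics/c5.png

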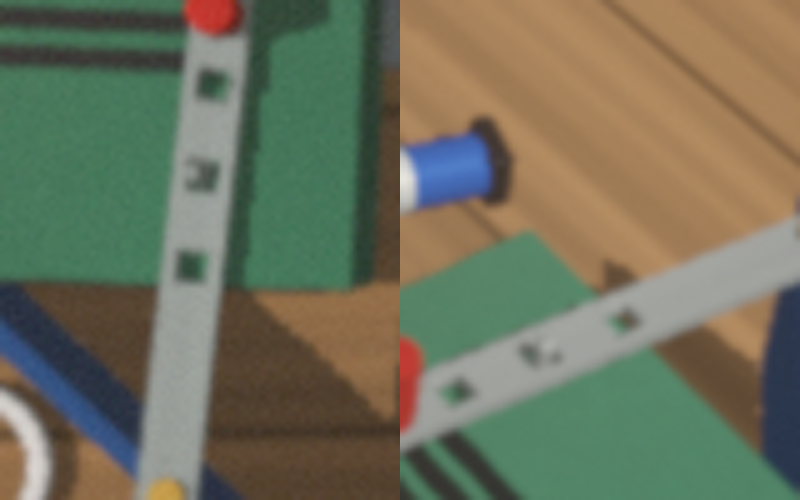

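The peg pokes through the middle hole at crop (200,176) and the bar is level, so step 1 is done. Next I check the fresh cells' end markings in the scene camera and plan the approach to bay 3.

```bash
python3 - <<'E'
from h import *
p=eyes.snapshot("scene");t=eyes.snapshot("top")
ims=[cv2.resize(x["color"][c[1]:c[1]+40,c[0]:c[0]+50],None,fx=8,fy=8,interpolation=cv2.INTER_CUBIC) for x,c in((p,(348,237)),(p,(212,184)),(t,(284,290)),(t,(425,214)))]
cv2.imwrite("pics/c6.png",cv2.cvtColor(np.vstack([np.hstack(ims[:2]),np.hstack(ims[2:])])[:600],cv2.COLOR_RGB2BGR))
for c in((433,283),(513,278),(517,343),(439,348)): print(onz(t,c,.05).round(4))
a=S2W([.09,-.19,0])[0]
rows([(a[0],a[1],.32,-.0417)],42,vmax=45)
E
```

```text
[ 0.4962 -0.279   0.05  ]
[ 0.5074 -0.4652  0.05  ]
[ 0.3577 -0.4691  0.05  ]
[ 0.3464 -0.2893  0.05  ]
5 [[-2.6, 27.6, 23.3, 0, 0, -0.01, 42], [-2.8, 27.5, 23.4, 0, 0, -0.01, 42], [-3.2, 27.5, 23.3, 0, 0, -0.01, 42], [-3.4, 27.5, 23.3, 0, 0, -0.01, 42], [-3.7, 27.4, 23.4, 0, 0, -0.01, 42]]
```

View pics/c6.png

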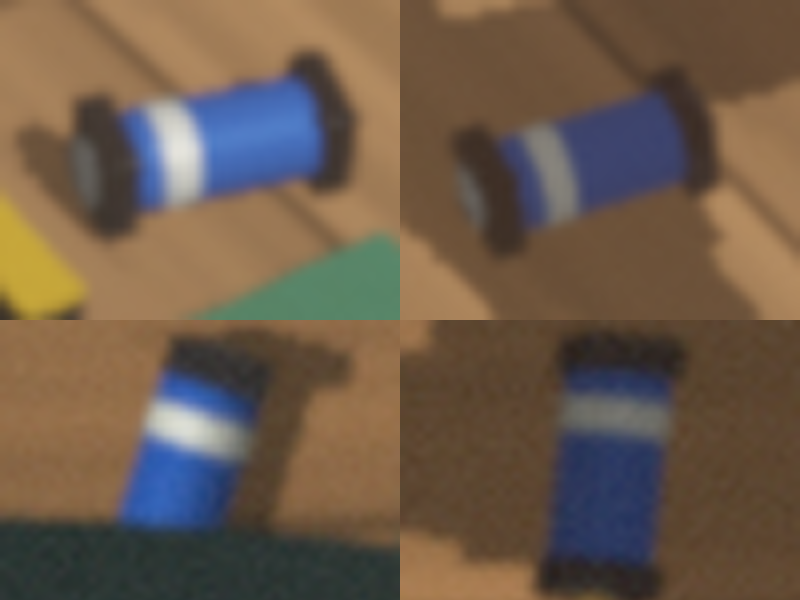

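Both fresh cells have the grey steel disc at the white-band end, pointing roughly +x, so neither needs flipping. Now to bay 3.

Call:
step_arm(commands=[[[-2.5,27.5,23,0,0,-0.01,42],[-3,27.5,23,0,0,-0.01,42],[-3,27.5,24,0,0,-0.01,42],[-3.5,27.5,23,0,0,-0.01,42],[-3.5,27.5,23,0,0,-0.01,42],[0,0,0,0,0,0,42],[0,0,0,0,0,0,42]]])

```text
time: 13.82
tool_pos: [0.5674, -0.123, 0.3216]
ee_rot: [-3.141, -0.001, -0.042]
wrist_force: [-0.5, -0.6, -0.4]
width: 0.0421
finger_force: 0.0
```

```bash
python3 - <<'E'
from h import *
o=robot.get_obs();p=eyes.snapshot("wrist");save(p,"w7");print(o["tool_pos"],yaw(o),W2S(o["tool_pos"]))
for a in models.masks_of(p,"spent1"):
    ys,xs=np.nonzero(a["mask"]); print(a["confidence"],len(xs),a["xy"],[np.round(W2S(onz(p,(u,v),.03,o)),4) for u,v in((xs.mean(),ys.mean()),)])
o_=np.array(o["tool_pos"]);print(proj(p,np.array([o_+[0,0,-.199],S2W([.09,-.19,.022])[0]]),o))
E
```

```text
[ 0.56736756 -0.12295974  0.32160759] -0.04222531933124718 [[ 0.09039647 -0.1898528   0.32160759]]
0.92 4125 [224.0, 247.0] [array([[ 0.0879, -0.1177,  0.03  ]])]
0.64 4047 [319.7, 245.4] [array([[ 0.0872, -0.1857,  0.03  ]])]
[[323.57119927 291.94292039]
 [322.71831891 240.4416686 ]]
```

View pics/w7.png

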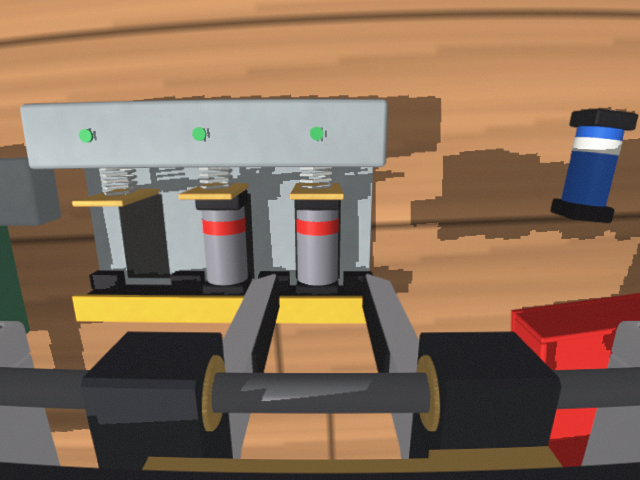

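The bay 3 cell is at column 318 and the finger centre at about 320, so it is aligned; spent cells sit in bays 2 and 3. I'll descend, grip, push and lift.

Call:
step_arm(commands=[[[0,-1,30,0,0,0,44],[0,0,30,0,0,0,44],[0,0,26,0,0,0,44],[0,0,16,0,0,0,44],[0,0,9,0,0,0,44],[0,0,0,0,0,0,44],[0,0,0,0,0,0,20],[0,0,0,0,0,0,20],[0,0,0,0,0,0,20],[0,0,0,0,0,0,20],[4,0,0,0,0,0,20],[4,0,0,0,0,0,20],[0,0,0,0,0,0,20]]])

```text
time: 15.55
tool_pos: [0.5731, -0.1227, 0.2108]
ee_rot: [3.142, 0.009, -0.042]
wrist_force: [-11.2, 2.9, 12.1]
width: 0.0303
finger_force: 30.0
```

Call:
step_arm(commands=[[[1.5,0,-1,0,0,0,20],[1,0,0,0,0,0,20],[0,0,0,0,0,0,20]]])

```text
time: 15.92
tool_pos: [0.575, -0.1228, 0.2108]
ee_rot: [-3.142, 0.011, -0.042]
wrist_force: [-10.9, 3.0, 10.4]
width: 0.0304
finger_force: 30.0
```

Call:
step_arm(commands=[[[0,0,-6,0,0,0,20],[0,0,-10,0,0,0,20],[0,0,-10,0,0,0,20],[0,0,-15,0,0,0,20],[0,0,-25,0,0,0,20],[0,0,-25,0,0,0,20],[0,0,-20,0,0,0,20],[0,0,0,0,0,0,20]]])

```text
time: 16.92
tool_pos: [0.5783, -0.1235, 0.3244]
ee_rot: [3.139, -0.006, -0.043]
wrist_force: [-0.1, 0.0, -1.6]
width: 0.0304
finger_force: 30.0
```

```bash
python3 - <<'E'
from h import *
o=robot.get_obs();print(o["tool_pos"],yaw(o),o["width"])
s=rows([(.427,-.345,.31,-.0)],20,vmax=50)
rows([(.427,-.345,.225,-.0)],20,vmax=40,start=s)
E
```

```text
[ 0.57825444 -0.1235273   0.32436302] -0.04258024247064763 0.030395148039874677
6 [[-23.6, 37.9, 2.4, 0, -0.001, -0.007, 20], [-23.9, 37.8, 2.3, 0.001, -0.001, -0.007, 20], [-24.2, 37.6, 2.4, 0, -0.001, -0.007, 20], [-24.4, 37.5, 2.4, 0.001, -0.001, -0.007, 20], [-24.7, 37.3, 2.4, 0, -0.001, -0.007, 20], [-24.9, 37.1, 2.4, 0.001, -0.001, -0.008, 20]]
3 [[0, 0, 28.3, 0, 0, 0, 20], [0, 0, 28.4, 0, 0, 0, 20], [0, 0, 28.3, 0, 0, 0, 20]]
```

Call:
step_arm(commands=[[[-23.5,38,2,0,0,-0.007,20],[-24,38,2,0,0,-0.007,20],[-24,37.5,3,0,0,-0.007,20],[-24.5,37.5,2,0,0,-0.007,20],[-24.5,37.5,3,0,0,-0.007,20],[-25,37,2,0,0,-0.007,20],[0,0,30,0,0,0,20],[0,0,30,0,0,0,20],[0,0,25,0,0,0,20],[0,0,12,0,0,0,20],[0,0,0,0,0,0,20],[0,0,0,0,0,0,30],[0,0,0,0,0,0,44],[0,0,0,0,0,0,44],[0,0,-30,0,0,0,44],[0,0,-40,0,0,0,44],[0,0,-40,0,0,0,44],[0,0,0,0,0,0,44]]])

```text
time: 19.18
tool_pos: [0.4273, -0.3454, 0.3255]
ee_rot: [3.135, -0.007, -0.0]
wrist_force: [0.6, -0.2, 0.2]
width: 0.0441
finger_force: 0.0
```

```bash
python3 - <<'E'
from h import *
o=robot.get_obs();print(o["tool_pos"],yaw(o),o["width"])
p=eyes.snapshot("wrist");print([(np.round(a["xy"]).tolist(),round(a["confidence"],2),onz(p,a["xy"],.02,o).round(3)) for a in models.tip_of(p,"spent1")])
a=S2W([.0905,-.119,0])[0]
s=rows([(a[0],a[1],.31,-.042)],44,vmax=50)
E
```

```text
[ 0.4272958  -0.34539399  0.32554636] -5.553849413031387e-05 0.044149404359113596
[([320.0, 246.0], 0.72, array([ 0.423, -0.345,  0.02 ]))]
7 [[20.6, -41.8, 1.5, 0, 0, 0.006, 44], [20.3, -41.9, 1.5, 0, 0, 0.006, 44], [20, -42, 1.5, 0, 0, 0.006, 44], [19.8, -42.2, 1.6, 0, 0, 0.006, 44], [19.6, -42.2, 1.5, 0, 0, 0.006, 44], [19.2, -42.4, 1.5, 0, 0, 0.006, 44], [19.1, -42.5, 1.5, 0.001, 0, 0.006, 44]]
```

The spent cell is in the bin. Now bay 2.

Call:
step_arm(commands=[[[20.5,-42,1.5,0,0,0.006,44],[20.5,-42,1.5,0,0,0.006,44],[20,-42,1.5,0,0,0.006,44],[20,-42,1.5,0,0,0.006,44],[19.5,-42,1.5,0,0,0.006,44],[19,-42.5,1.5,0,0,0.006,44],[19,-42.5,1.5,0,0,0.006,44],[0,0,0,0,0,0,44],[0,0,0,0,0,0,44]]])

```text
time: 20.4
tool_pos: [0.5699, -0.0525, 0.3084]
ee_rot: [3.141, 0.003, -0.042]
wrist_force: [-0.8, 0.4, -0.1]
width: 0.0443
finger_force: 0.0
```

```bash
python3 - <<'E'
from h import *
o=robot.get_obs();print(o["tool_pos"],o["ee_rot"],W2S(o["tool_pos"]))
p=eyes.snapshot("wrist");print([(np.round(a["xy"]).tolist(),round(a["confidence"],2),W2S(onz(p,a["xy"],.022,o)).round(4)) for a in models.tip_of(p,"spent1")])
E
```

```text
[ 0.5699334  -0.0524941   0.30836471] [ 3.14122444  0.00338644 -0.04193504] [[ 0.0900234  -0.11934145  0.30836471]]
[([315.0, 244.0], 0.74, array([[ 0.089 , -0.1138,  0.022 ]]))]
```

Call:
step_arm(commands=[[[0,-2,30,0,0,0,44],[0,0,30,0,0,0,44],[0,0,20,0,0,0,44],[0,0,10,0,0,0,44],[0,0,6,0,0,0,44],[0,0,0,0,0,0,44],[0,0,0,0,0,0,20],[0,0,0,0,0,0,20],[0,0,0,0,0,0,20],[0,0,0,0,0,0,20],[4,0,0,0,0,0,20],[4,0,0,0,0,0,20],[2,0,-1,0,0,0,20],[0,0,0,0,0,0,20]]])

```text
time: 22.25
tool_pos: [0.5785, -0.0506, 0.2151]
ee_rot: [3.141, 0.009, -0.042]
wrist_force: [-9.7, -0.7, 7.6]
width: 0.0301
finger_force: 30.0
```

Call:
step_arm(commands=[[[0,0,-6,0,0,0,20],[0,0,-10,0,0,0,20],[0,0,-10,0,0,0,20],[0,0,-15,0,0,0,20],[0,0,-25,0,0,0,20],[0,0,-25,0,0,0,20],[0,0,-15,0,0,0,20],[0,0,0,0,0,0,20]]])

```text
time: 23.25
tool_pos: [0.5813, -0.0507, 0.3255]
ee_rot: [3.141, -0.008, -0.042]
wrist_force: [0.7, -0.3, -1.9]
width: 0.0299
finger_force: 30.0
```

```bash
python3 - <<'E'
from h import *
o=robot.get_obs();print(o["tool_pos"],yaw(o),o["width"])
s=rows([(.427,-.411,.315,-.0)],20,vmax=50)
E
```

```text
[ 0.5812947  -0.05072079  0.3254624 ] -0.04208069903937295 0.029942923782543224
8 [[-17.4, 45.8, 1.2, 0, -0.001, -0.005, 20], [-17.6, 45.7, 1.2, 0, -0.001, -0.006, 20], [-17.9, 45.6, 1.3, 0, -0.001, -0.005, 20], [-18.1, 45.6, 1.2, 0.001, -0.001, -0.005, 20], [-18.3, 45.4, 1.3, 0, -0.001, -0.005, 20], [-18.6, 45.3, 1.2, 0, -0.001, -0.006, 20], [-18.8, 45.3, 1.3, 0, -0.001, -0.005, 20], [-19.1, 45.1, 1.3, 0, -0.001, -0.005, 20]]
```

Down to TCP about 0.217, since the cell hangs 13 mm below the grasp point.

Call:
step_arm(commands=[[[-17.5,46,1,0,0,-0.005,20],[-17.5,45.5,1,0,0,-0.005,20],[-18,45.5,1,0,0,-0.005,20],[-18,45.5,1,0,0,-0.005,20],[-18.5,45.5,2,0,0,-0.005,20],[-18.5,45.5,1,0,0,-0.005,20],[-19,45,2,0,0,-0.005,20],[-19,45,1,0,0,-0.005,20],[0,0,30,0,0,0,20],[0,0,30,0,0,0,20],[0,0,25,0,0,0,20],[0,0,12,0,0,0,20],[0,0,0,0,0,0,20],[0,0,0,0,0,0,44],[0,0,0,0,0,0,44],[0,0,0,0,0,0,44],[0,0,-30,0,0,0,44],[0,0,-40,0,0,0,44],[0,0,-40,0,0,0,44],[0,0,0,0,0,0,44]]])

```text
time: 25.75
tool_pos: [0.4261, -0.4112, 0.3283]
ee_rot: [3.135, -0.005, -0.002]
wrist_force: [0.3, 0.7, -0.8]
width: 0.0444
finger_force: 0.0
```

```bash
python3 - <<'E'
from h import *
o=robot.get_obs();print(o["tool_pos"],yaw(o),o["width"])
p=eyes.snapshot("wrist");print([(np.round(a["xy"]).tolist(),round(a["confidence"],2),onz(p,a["xy"],.02,o).round(3)) for a in models.tip_of(p,"spent1")])
t=eyes.snapshot("top")
def pose(pic,o=None):
  for a in models.masks_of(pic,"fresh1"):
    if a["confidence"]<.4: continue
    ys,xs=np.nonzero(a["mask"]);W=np.array([onz(pic,(u,v),.02,o)[:2] for u,v in zip(xs[::3],ys[::3])])
    c=W.mean(0);w,V=np.linalg.eigh(np.cov(W.T));d=V[:,1];h=np.arctan2(d[1],d[0]);h=(h+np.pi/2)%np.pi-np.pi/2
    print("fresh",round(a["confidence"],2),c.round(4),"head",round(h,3),"ext",(4*np.sqrt(w)).round(3))
pose(t)
s=rows([(.58,-.33,.36,-.09)],94,vmax=50)
E
```

```text
[ 0.42608243 -0.41119837  0.32827938] -0.002267112634561475 0.04436579210615591
[([234.0, 240.0], 0.58, array([ 0.426, -0.344,  0.02 ])), ([319.0, 225.0], 0.57, array([ 0.437, -0.411,  0.02 ]))]
fresh 0.83 [0.4339 0.0167] head -0.289 ext [0.037 0.095]
fresh 0.67 [0.5691 0.1041] head -1.395 ext [0.237 0.634]
fresh 0.65 [0.4772 0.2427] head -0.134 ext [0.129 0.285]
fresh 0.63 [ 0.6163 -0.3312] head -0.14 ext [0.038 0.097]
4 [[38.6, -20.2, -9.6, -0.001, 0.001, 0.022, 94], [38.2, -21, -9.6, 0, 0, 0.022, 94], [37.7, -21.8, -9.6, -0.001, 0.001, 0.022, 94], [37.3, -22.6, -9.6, -0.001, 0.001, 0.022, 94]]
```

Both spent cells are in the bin. Next is fresh cell B.

Call:
step_arm(commands=[[[38.5,-20,-8,0,0,0.022,80],[38,-21,-8,0,0,0.022,80],[38,-22,-8,0,0,0.022,80],[37,-22.5,-8,0,0,0.022,80],[0,0,0,0,0,0,80],[0,0,0,0,0,0,80]]])

```text
time: 26.7
tool_pos: [0.5796, -0.3305, 0.354]
ee_rot: [-3.14, 0.004, -0.09]
wrist_force: [-0.2, 0.7, -0.5]
width: 0.0801
finger_force: 0.0
```

```bash
cat >> h.py <<'E'
def fresh(pic,o,cmin=.4):
  out=[]
  for a in models.masks_of(pic,"fresh1"):
    ys,xs=np.nonzero(a["mask"])
    if a["confidence"]<cmin or len(xs)<50: continue
    W=np.array([onz(pic,(u,v),.02,o)[:2] for u,v in zip(xs[::5],ys[::5])])
    lo=W.mean(0);w,V=np.linalg.eigh(np.cov(W.T));d=V[:,1]*np.sign(V[0,1])
    s=(W-lo)@d; nn=(W-lo)@np.array([-d[1],d[0]])
    c=lo+d*(np.percentile(s,1)+np.percentile(s,99))/2+np.array([-d[1],d[0]])*(np.percentile(nn,2)+np.percentile(nn,98))/2
    print("fresh",round(a["confidence"],2),np.round(a["xy"]),c.round(4),"head",round(np.arctan2(d[1],d[0]),3),"len",round(np.ptp(s),3),round(np.ptp(nn),3))
E
python3 - <<'E'
from h import *
o=robot.get_obs();p=eyes.snapshot("wrist");save(p,"w8");print(o["tool_pos"],o["ee_rot"],o["width"]); fresh(p,o)
E
```

```text
[ 0.57959265 -0.33048436  0.35403757] [-3.14047102  0.00358012 -0.09005322] 0.08006665701873895
fresh 0.62 [317. 185.] [ 0.6145 -0.3287] head -0.131 len 0.085 0.034
```

```bash
python3 - <<'E'
from h import *
s=rows([(.6155,-.331,.28,-.131)],70,vmax=40)
s=rows([(.6155,-.331,.208,-.131)],70,vmax=25,start=s)
E
```

```text
3 [[12.2, -1.1, 24.9, 0, 0.001, 0.013, 70], [12.1, -1.3, 25, 0, 0.001, 0.013, 70], [12.1, -1.4, 24.9, -0.001, 0, 0.013, 70]]
3 [[0, 0, 24, 0, 0, 0, 70], [0, 0, 24, 0, 0, 0, 70], [0, -0.1, 24, 0, 0, 0, 70]]
```

Call:
step_arm(commands=[[[12,-1,25,0,0,0.014,70],[12,-1.5,25,0,0,0.014,70],[12,-1.5,25,0,0,0.013,70],[0,0,24,0,0,0,70],[0,0,24,0,0,0,70],[0,0,16,0,0,0,70],[0,0,7,0,0,0,70],[0,0,0,0,0,0,50],[0,0,0,0,0,0,20],[0,0,0,0,0,0,20],[0,0,0,0,0,0,20],[0,0,0,0,0,0,20]]])

```text
time: 28.3
tool_pos: [0.6163, -0.3302, 0.2109]
ee_rot: [3.141, -0.001, -0.131]
wrist_force: [-0.4, 0.8, 1.1]
width: 0.0301
finger_force: 30.0
```

```bash
python3 - <<'E'
from h import *
o=robot.get_obs();p=eyes.snapshot("wrist");save(p,"w9");print(o["tool_pos"],yaw(o),o["ee_rot"],o["width"],o["finger_force"]); fresh(p,o,.2)
print(proj(p,np.array([o["tool_pos"]+rot(o)@np.array([x,0,.19]) for x in(-.04,0,.04)]),o).round(1).tolist())
E
```

```text
[ 0.61632639 -0.33020684  0.21085699] -0.13106493337583142 [ 3.14093187e+00 -9.55807027e-04 -1.31064933e-01] 0.03006569332315106 29.99891549348831
fresh 0.64 [319. 288.] [ 0.6169 -0.3291] head -0.132 len 0.084 0.034
[[323.4, 370.6], [323.6, 298.5], [323.7, 216.9]]
```

View pics/w9.png

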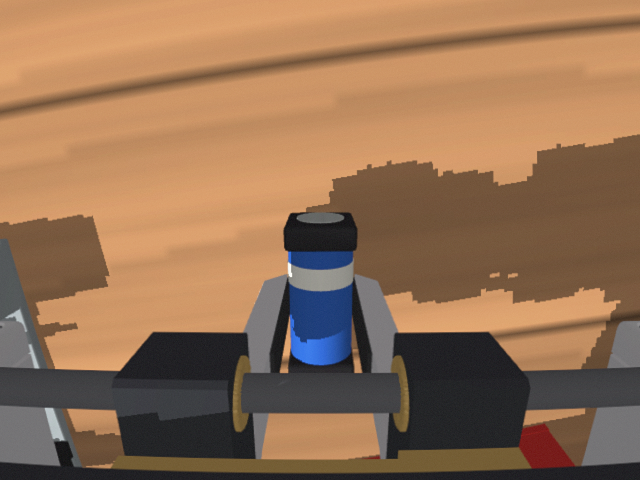

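The cell is held squarely, with the steel disc forward at (320,218). I'll lift it, turn it to the station's yaw and bring it over bay 3.

```bash
python3 - <<'E'
from h import *
o=robot.get_obs();p=eyes.snapshot("wrist")
print(proj(p,np.array([o["tool_pos"]+rot(o)@np.array([x,0,.179]) for x in(.03,.04,.028)]),o).round(1).tolist())
c=p["color"][200:260,320].astype(int).sum(1);print(c.tolist())
t=np.array(o["tool_pos"]);b=S2W([.076,-.19,0])[0]
s=rows([(t[0],t[1],.31,-.131),(b[0],b[1],.31,-.0417)],20,vmax=40)
E
```

```text
[[323.9, 244.8], [324.0, 222.2], [323.9, 249.2]]
[463, 462, 461, 458, 446, 275, 248, 258, 273, 275, 267, 277, 301, 305, 301, 296, 304, 309, 304, 303, 298, 315, 333, 205, 82, 72, 83, 85, 89, 96, 90, 101, 95, 106, 100, 84, 98, 86, 86, 88, 89, 80, 88, 82, 97, 79, 82, 81, 88, 79, 98, 157, 208, 218, 222, 225, 218, 216, 217, 219]
9 [[0, 0, -33.1, 0, 0, 0, 20], [0.1, 0, -33, 0, -0.001, 0, 20], [0, 0, -33.1, 0.001, 0, 0, 20], [-15, -32.9, 0, 0, 0, -0.015, 20], [-14.5, -33.2, 0, 0, 0, -0.015, 20], [-14, -33.4, 0.1, 0, 0, -0.015, 20], [-13.5, -33.5, 0, 0, 0, -0.015, 20], [-13, -33.8, 0, 0, 0, -0.015, 20], [-12.5, -34, 0, 0, 0, -0.014, 20]]
```

Call:
step_arm(commands=[[[0,0,-33,0,0,0,20],[0,0,-33,0,0,0,20],[0,0,-33,0,0,0,20],[-15,-33,0,0,0,-0.015,20],[-14.5,-33,0,0,0,-0.015,20],[-14,-33.5,0,0,0,-0.015,20],[-13.5,-33.5,0,0,0,-0.015,20],[-13,-34,0,0,0,-0.015,20],[-12.5,-34,0,0,0,-0.014,20],[0,0,0,0,0,0,20],[0,0,0,0,0,0,20]]])

```text
time: 29.82
tool_pos: [0.5529, -0.1224, 0.3088]
ee_rot: [3.141, 0.0, -0.042]
wrist_force: [0.0, 0.1, -1.6]
width: 0.0303
finger_force: 30.0
```

```bash
python3 - <<'E'
from h import *
o=robot.get_obs();print(o["tool_pos"],yaw(o),o["ee_rot"],o["width"],W2S(o["tool_pos"]),o["wrist_force"])
p=eyes.snapshot("wrist");o=robot.get_obs();print(p["color"][200:260,320].astype(int).sum(1).tolist())
E
```

```text
[ 0.55285743 -0.12243218  0.30879698] -0.04215400875970321 [ 3.14104965e+00  4.36551003e-04 -4.21540088e-02] 0.030329885863348848 [[ 0.07587696 -0.18993041  0.30879698]] [ 0.00907242  0.0906222  -1.56285803]
[160, 165, 157, 163, 169, 160, 164, 159, 161, 150, 158, 166, 242, 318, 317, 321, 325, 324, 320, 315, 321, 332, 355, 178, 87, 80, 78, 95, 99, 99, 103, 99, 110, 105, 109, 97, 94, 97, 84, 90, 87, 96, 94, 84, 92, 92, 85, 94, 87, 81, 104, 161, 224, 239, 235, 236, 233, 234, 235, 240]
```

Call:
step_arm(commands=[[[0,0,25,0,0,0,20],[0,0,18,0,0,0,20],[0,0,6,0,0,0,20],[0,0,0,0,0,0,20],[5,0,0,0,0,0,20],[4,0,0,0,0,0,20],[4,0,0,0,0,0,20],[0,0,0,0,0,0,20]]])

```text
time: 30.88
tool_pos: [0.5657, -0.1228, 0.2602]
ee_rot: [3.141, 0.001, -0.042]
wrist_force: [-2.7, -0.4, -0.4]
width: 0.0301
finger_force: 30.0
```

```bash
python3 - <<'E'
from h import *
o=robot.get_obs();print(o["ee_rot"],o["width"],W2S(o["tool_pos"]),o["wrist_force"])
E
```

```text
[ 3.14129234e+00  1.45537202e-03 -4.21263043e-02] 0.03012909244126163 [[ 0.08877324 -0.18976208  0.26022978]] [-2.71742589 -0.44962611 -0.39371826]
```

Contact came at about 87 mm, as predicted. I'll press 11 mm further and then lower.

Call:
step_arm(commands=[[[4,0,0,0,0,0,20],[4,0,0,0,0,0,20],[3.5,0,0,0,0,0,20],[0,0,0,0,0,0,20],[0,0,0,0,0,0,20]]])

```text
time: 31.5
tool_pos: [0.5764, -0.1233, 0.2598]
ee_rot: [-3.142, 0.005, -0.042]
wrist_force: [-6.8, -0.3, 1.6]
width: 0.0301
finger_force: 30.0
```

```bash
python3 - <<'E'
from h import *
o=robot.get_obs();print(o["ee_rot"],o["width"],W2S(o["tool_pos"]),o["wrist_force"])
p=eyes.snapshot("wrist");print(p["color"][200:260,320].astype(int).sum(1).tolist())
E
```

```text
[-3.14151361  0.00491446 -0.0423744 ] 0.030110047641703986 [[ 0.09945012 -0.18978808  0.25975683]] [-6.81929817 -0.2610291   1.64296435]
[357, 344, 296, 285, 289, 291, 292, 280, 298, 286, 304, 340, 355, 353, 343, 340, 335, 327, 316, 320, 322, 323, 342, 296, 107, 65, 86, 90, 112, 94, 100, 99, 105, 102, 98, 105, 86, 93, 102, 88, 85, 93, 85, 83, 93, 88, 95, 91, 91, 73, 89, 103, 207, 233, 241, 236, 235, 233, 233, 228]
```

Call:
step_arm(commands=[[[0,0,8,0,0,0,20],[0,0,8,0,0,0,20],[0,0,8,0,0,0,20],[0,0,8,0,0,0,20],[0,0,6,0,0,0,20],[0,0,4,0,0,0,20],[0,0,0,0,0,0,20],[0,0,0,0,0,0,20]]])

```text
time: 32.55
tool_pos: [0.5762, -0.1229, 0.2169]
ee_rot: [-3.14, 0.006, -0.042]
wrist_force: [-8.0, 0.1, -0.0]
width: 0.0304
finger_force: 30.0
```

```bash
python3 - <<'E'
from h import *
o=robot.get_obs();print(o["ee_rot"],o["width"],W2S(o["tool_pos"]),o["wrist_force"])
E
```

```text
[-3.14043869  0.0059117  -0.04221687] 0.030381128216172178 [[ 0.09918704 -0.1894707   0.21687046]] [-7.99914908  0.05238039 -0.03283938]
```

Call:
step_arm(commands=[[[0,0,1,0,0,0,20],[-3,0,0,0,0,0,20],[-4,0,0,0,0,0,20],[0,0,0,0,0,0,20],[0,0,0,0,0,0,44],[0,0,0,0,0,0,44],[0,0,0,0,0,0,44],[0,0,-25,0,0,0,44],[0,0,-35,0,0,0,44],[0,0,-40,0,0,0,44],[0,0,0,0,0,0,44],[0,0,0,0,0,0,44]]])

```text
time: 34.05
tool_pos: [0.5702, -0.1229, 0.3164]
ee_rot: [-3.141, 0.0, -0.042]
wrist_force: [-0.5, 0.1, -0.5]
width: 0.0441
finger_force: 0.0
```

```bash
python3 - <<'E'
from h import *
o=robot.get_obs();p=eyes.snapshot("wrist");save(p,"w10");print(o["tool_pos"],yaw(o),W2S(o["tool_pos"]))
for a in models.tip_of(p,"fresh1"):print("tip",np.round(a["xy"]),round(a["confidence"],2),W2S(onz(p,a["xy"],.022,o)).round(4))
fresh(p,o,.3)
t=eyes.snapshot("top");fresh(t,None,.3);print([(np.round(a["xy"]),round(a["confidence"],2)) for a in models.tip_of(t,"fresh1")])
E
```

```text
[ 0.57023023 -0.12289983  0.31644485] -0.04223191253021264 [[ 0.09325416 -0.18967364  0.31644485]]
tip [317. 247.] 0.66 [[ 0.0883 -0.1854  0.022 ]]
fresh 0.7 [319. 251.] [ 0.5592 -0.1204] head -0.04 len 0.076 0.033
fresh 0.44 [573. 326.] [ 0.4254 -0.3385] head 0.13 len 0.17 0.108
fresh 0.67 [305. 308.] [0.4338 0.0177] head -0.336 len 0.08 0.032
fresh 0.39 [460. 312.] [ 0.426  -0.3472] head -0.022 len 0.08 0.036
[(array([308., 309.]), 0.62), (array([220., 268.]), 0.55), (array([222., 243.]), 0.47), (array([366., 253.]), 0.45)]
```

View pics/w10.png

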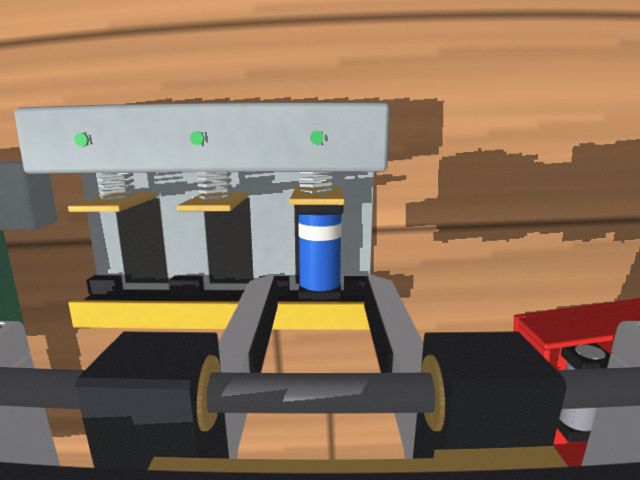

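Cell B sits in bay 3 with its near cap under the lip. Next is cell A.

```bash
python3 - <<'E'
from h import *
rows([(.42,.015,.36,-.3)],70,vmax=40)
E
```

```text
6 [[-26, -21.9, -7.3, 0, 0, 0.043, 70], [-26.9, -20.8, -7.3, 0, 0.001, 0.043, 70], [-27.8, -19.6, -7.3, 0, 0, 0.043, 70], [-28.6, -18.4, -7.3, 0, 0.001, 0.043, 70], [-29.3, -17.1, -7.4, 0, 0, 0.043, 70], [-30.1, -15.9, -7.4, 0, 0, 0.043, 70]]
```

Call:
step_arm(commands=[[[-26,-22,-7,0,0,0.043,70],[-27,-21,-7,0,0,0.043,70],[-28,-19.5,-7,0,0,0.043,70],[-28.5,-18.5,-7,0,0,0.043,70],[-29.5,-17,-7,0,0,0.043,70],[-30,-16,-7,0,0,0.043,70],[0,0,0,0,0,0,70],[0,0,0,0,0,0,70]]])

```text
time: 35.35
tool_pos: [0.4201, 0.0151, 0.3589]
ee_rot: [3.141, -0.0, -0.3]
wrist_force: [-0.3, 1.0, -0.8]
width: 0.07
finger_force: 0.0
```

```bash
python3 - <<'E'
from h import *
o=robot.get_obs();p=eyes.snapshot("wrist");print(o["tool_pos"],yaw(o),o["joint_positions"].round(2));fresh(p,o,.2)
for a in models.tip_of(p,"fresh1"):print("tip",np.round(a["xy"]),round(a["confidence"],2),onz(p,a["xy"],.016,o).round(4))
rows([(.434,.014,.28,-.3),(.434,.014,.209,-.3)],70,vmax=25)
E
```

```text
[0.42010578 0.01510793 0.35891992] -0.29975270772310325 [-0.1  -0.19  1.73 -0.    1.61  1.77]
fresh 0.94 [312. 212.] [0.4318 0.0201] head -0.306 len 0.084 0.032
tip [312. 215.] 0.72 [0.4323 0.0203 0.016 ]
tip [430.   4.] 0.7 [ 0.563  -0.1156  0.016 ]
7 [[3.3, -0.8, 19.6, 0, 0, 0, 70], [3.4, -0.9, 19.7, 0, 0, -0.001, 70], [3.3, -0.8, 19.6, 0, 0.001, 0, 70], [3.3, -0.9, 19.7, 0, 0, 0, 70], [0, 0, 23.7, 0, 0, 0, 70], [0, 0, 23.6, 0, 0, 0, 70], [0, 0, 23.7, 0, 0, 0, 70]]
```

Call:
step_arm(commands=[[[4,-2.5,30,0,0,0.006,70],[4,-2,30,0,0,0,70],[3.5,-2,30,0,0,0,70],[0,0,25,0,0,0,70],[0,0,20,0,0,0,70],[0,0,11,0,0,0,70],[0,0,3,0,0,0,70],[0,0,0,0,0,0,50],[0,0,0,0,0,0,20],[0,0,0,0,0,0,20],[0,0,0,0,0,0,20],[0,0,0,0,0,0,20]]])

```text
time: 37.0
tool_pos: [0.4328, 0.0181, 0.2105]
ee_rot: [3.142, -0.001, -0.306]
wrist_force: [-0.7, -1.0, 2.1]
width: 0.0302
finger_force: 30.0
```

```bash
python3 - <<'E'
from h import *
o=robot.get_obs();p=eyes.snapshot("wrist");print(o["tool_pos"],yaw(o),o["width"],o["finger_force"]);fresh(p,o,.2)
print(p["color"][200:260,320].astype(int).sum(1).tolist())
print(p["color"][260:300:6,320].tolist())
t=np.array(o["tool_pos"]);b=S2W([.076,-.12,0])[0]
rows([(t[0],t[1],.31,-.306),(b[0],b[1],.31,-.0417)],20,vmax=40)
E
```

```text
[0.4328192  0.01808562 0.21050692] -0.30608691649822334 0.030158493801054235 30.00040501356125
fresh 0.57 [321. 288.] [0.4339 0.0193] head -0.307 len 0.084 0.034
[255, 258, 253, 257, 265, 267, 273, 269, 271, 272, 284, 340, 335, 341, 335, 336, 340, 343, 346, 346, 367, 245, 95, 76, 100, 100, 108, 116, 106, 117, 122, 109, 96, 98, 111, 100, 101, 113, 97, 101, 104, 95, 78, 92, 101, 90, 96, 103, 85, 124, 222, 246, 256, 251, 247, 241, 248, 248, 248, 256]
[[35, 73, 137], [29, 68, 135], [171, 169, 162], [170, 169, 161], [171, 171, 163], [60, 84, 141], [38, 72, 138]]
7 [[0, 0, -33.2, 0, 0, 0, 20], [0, 0, -33.1, 0, 0, 0, 20], [0, 0, -33.2, 0, -0.001, 0, 20], [34.7, 7.6, 0, 0, 0, -0.066, 20], [34.1, 9.8, 0, 0, 0, -0.066, 20], [33.3, 12.1, -0.1, 0, 0, -0.066, 20], [32.5, 14.2, 0, 0, 0, -0.066, 20]]
```

Call:
step_arm(commands=[[[0,0,-33,0,0,0,20],[0,0,-33,0,0,0,20],[0,0,-33,0,0,0,20],[34.5,7.5,0,0,0,-0.066,20],[34,10,0,0,0,-0.066,20],[33.5,12,0,0,0,-0.066,20],[32.5,14,0,0,0,-0.066,20],[0,0,0,0,0,0,20],[0,0,0,0,0,0,20]]])

```text
time: 38.22
tool_pos: [0.5553, -0.0521, 0.3082]
ee_rot: [-3.141, 0.002, -0.043]
wrist_force: [0.3, -0.4, -2.3]
width: 0.0302
finger_force: 30.0
```

```bash
python3 - <<'E'
from h import *
o=robot.get_obs();p=eyes.snapshot("wrist");print(o["ee_rot"],W2S(o["tool_pos"]),o["width"],o["wrist_force"]);print(p["color"][200:260,320].astype(int).sum(1).tolist());fresh(p,o,.2)
E
```

```text
[-3.14102910e+00  2.31707079e-03 -4.26593440e-02] [[ 0.07534524 -0.11955422  0.3082314 ]] 0.030219459005252428 [ 0.25444294 -0.3616724  -2.34002578]
[166, 163, 155, 161, 168, 173, 159, 161, 164, 165, 230, 338, 334, 331, 330, 329, 332, 334, 336, 336, 360, 230, 98, 78, 85, 92, 117, 100, 97, 107, 117, 108, 105, 109, 102, 93, 99, 95, 103, 92, 95, 97, 84, 94, 103, 96, 88, 84, 91, 134, 218, 243, 239, 245, 246, 242, 242, 245, 242, 236]
fresh 0.95 [418. 230.] [ 0.5618 -0.1221] head -0.033 len 0.084 0.042
fresh 0.68 [320. 288.] [ 0.5129 -0.0488] head -0.039 len 0.133 0.053
```

Call:
step_arm(commands=[[[0,-1,25,0,0,0,20],[0,0,18,0,0,0,20],[0,0,6,0,0,0,20],[0,0,0,0,0,0,20],[5,0,0,0,0,0,20],[4,0,0,0,0,0,20],[4,0,0,0,0,0,20],[0,0,0,0,0,0,20]]])

```text
time: 39.33
tool_pos: [0.5687, -0.0519, 0.2602]
ee_rot: [3.141, 0.002, -0.042]
wrist_force: [-4.1, -0.4, 1.3]
width: 0.0302
finger_force: 30.0
```

```bash
python3 - <<'E'
from h import *
o=robot.get_obs();print(o["ee_rot"],o["width"],W2S(o["tool_pos"]),o["wrist_force"])
E
```

```text
[ 3.14139221e+00  1.53141539e-03 -4.21947133e-02] 0.03016590479383962 [[ 0.08873878 -0.11883003  0.26020344]] [-4.08771657 -0.41353402  1.32693426]
```

Call:
step_arm(commands=[[[4,0,0,0,0,0,20],[4,0,0,0,0,0,20],[1.5,0,0,0,0,0,20],[0,0,0,0,0,0,20],[0,0,0,0,0,0,20]]])

```text
time: 39.95
tool_pos: [0.5775, -0.0523, 0.2599]
ee_rot: [3.141, 0.004, -0.042]
wrist_force: [-6.2, -0.5, 2.5]
width: 0.0302
finger_force: 30.0
```

```bash
python3 - <<'E'
from h import *
o=robot.get_obs();p=eyes.snapshot("wrist");print(o["ee_rot"],o["width"],W2S(o["tool_pos"]),o["wrist_force"]);print(p["color"][200:260,320].astype(int).sum(1).tolist())
E
```

```text
[ 3.14146388  0.00404364 -0.04226575] 0.03020360205782112 [[ 0.09754492 -0.11879799  0.25993639]] [-6.17151133 -0.53942911  2.50369783]
[307, 286, 286, 285, 285, 286, 284, 284, 305, 329, 347, 343, 329, 333, 326, 317, 319, 323, 322, 321, 338, 354, 170, 81, 83, 80, 94, 106, 113, 95, 103, 98, 93, 102, 102, 90, 88, 94, 96, 98, 101, 92, 77, 89, 88, 83, 77, 92, 90, 93, 151, 219, 234, 237, 228, 235, 234, 224, 221, 225]
```

Call:
step_arm(commands=[[[1.5,0,0,0,0,0,20],[0,0,8,0,0,0,20],[0,0,8,0,0,0,20],[0,0,8,0,0,0,20],[0,0,8,0,0,0,20],[0,0,6,0,0,0,20],[0,0,4,0,0,0,20],[0,0,0,0,0,0,20],[0,0,0,0,0,0,20]]])

```text
time: 41.12
tool_pos: [0.5784, -0.0522, 0.2169]
ee_rot: [-3.141, 0.006, -0.042]
wrist_force: [-6.5, -0.2, -0.0]
width: 0.03
finger_force: 30.0
```

```bash
python3 - <<'E'
from h import *
o=robot.get_obs();print(o["ee_rot"],o["width"],W2S(o["tool_pos"]),o["wrist_force"])
E
```

```text
[-3.14113869  0.00645436 -0.04212173] 0.030006404460668993 [[ 0.09851498 -0.11865653  0.21690529]] [-6.54332953 -0.23146149 -0.04536711]
```

Call:
step_arm(commands=[[[0,0,1,0,0,0,20],[-3,0,0,0,0,0,20],[-3,0,0,0,0,0,20],[0,0,0,0,0,0,20],[0,0,0,0,0,0,44],[0,0,0,0,0,0,44],[0,0,0,0,0,0,44],[0,0,-25,0,0,0,44],[0,0,-35,0,0,0,44],[0,0,-40,0,0,0,44],[0,35,0,0,0,0,44],[0,0,0,0,0,0,44],[0,0,0,0,0,0,44]]])

```text
time: 42.75
tool_pos: [0.5722, -0.0868, 0.3167]
ee_rot: [-3.141, 0.0, -0.043]
wrist_force: [-0.3, -0.1, -0.3]
width: 0.0441
finger_force: 0.0
```

```bash
python3 - <<'E'
from h import *
o=robot.get_obs();p=eyes.snapshot("wrist");save(p,"w11");print(o["tool_pos"],yaw(o),W2S(o["tool_pos"]))
for k in("fresh1","spent1"):
  for a in models.tip_of(p,k):print(k,np.round(a["xy"],1),round(a["confidence"],2),W2S(onz(p,a["xy"],.022,o)).round(4))
# brass plate bottom edge / blue extents per bay column
c=p["color"].astype(int);blue=(c[...,2]>c[...,0]+60)&(c[...,2]>110)
n,l,st,ce=cv2.connectedComponentsWithStats(blue.astype(np.uint8));print([(s.tolist(),x.round(1).tolist()) for s,x in zip(st,ce) if 200<s[4]<20000])
br=(c[...,0]>150)&(c[...,1]>110)&(c[...,2]<90)
n,l,st,ce=cv2.connectedComponentsWithStats(br.astype(np.uint8));print([(s.tolist(),x.round(1).tolist()) for s,x in zip(st,ce) if 60<s[4]<20000])
for n in("top","scene"):
  t=eyes.snapshot(n);print(n,[(k,np.round(a["xy"]).tolist(),round(a["confidence"],2)) for k in("fresh1","spent1","hole2","peg_foot","stay_pivot") for a in models.tip_of(t,k)])
  print(proj(t,S2W([[.09,-.12,.022],[.09,-.19,.022]])).round(1).tolist())
E
```

```text
[ 0.57224583 -0.08681811  0.31672729] -0.04250186029110404 [[ 0.09376429 -0.15353927  0.31672729]]
fresh1 [272.3 246.9] 0.8 [[ 0.0892 -0.1158  0.022 ]]
fresh1 [367.8 249.1] 0.58 [[ 0.0874 -0.1873  0.022 ]]
[([348, 212, 43, 15, 447], [368.1, 220.2]), ([252, 215, 42, 12, 430], [271.0, 220.5]), ([347, 237, 42, 54, 1700], [365.7, 261.2]), ([253, 238, 41, 53, 1624], [274.0, 261.2])]
[([0, 12, 640, 33, 1302], [329.7, 21.0]), ([0, 21, 640, 32, 1328], [318.5, 30.1]), ([344, 188, 44, 16, 63], [361.6, 197.7]), ([608, 243, 32, 19, 305], [624.9, 251.0]), ([465, 250, 145, 21, 767], [539.5, 260.3]), ([116, 303, 122, 27, 2958], [174.5, 315.3]), ([404, 302, 24, 28, 407], [417.6, 314.2]), ([272, 304, 98, 69, 2541], [320.3, 318.9]), ([371, 414, 3, 45, 67], [371.9, 438.3])]
top [('fresh1', [216.0, 284.0], 0.67), ('fresh1', [363.0, 255.0], 0.6), ('fresh1', [335.0, 251.0], 0.51), ('spent1', [458.0, 312.0], 0.79), ('spent1', [486.0, 308.0], 0.78), ('hole2', [216.0, 266.0], 0.96), ('hole2', [219.0, 242.0], 0.84), ('hole2', [217.0, 286.0], 0.68), ('peg_foot', [217.0, 266.0], 0.74), ('stay_pivot', [213.0, 333.0], 0.73)]
[[335.4, 252.3], [364.6, 253.4]]
scene [('fresh1', [309.0, 258.0], 0.87), ('spent1', [275.0, 166.0], 0.39), ('hole2', [414.0, 284.0], 0.74), ('hole2', [398.0, 290.0], 0.74), ('hole2', [382.0, 300.0], 0.64), ('peg_foot', [398.0, 293.0], 0.97), ('peg_foot', [381.0, 299.0], 0.3), ('stay_pivot', [451.0, 264.0], 0.7)]
[[309.4, 257.6], [294.1, 240.1]]
```

Both cells sit symmetrically (blue rows 237 to 291 in each bay), the spent cells are in the bin and the bar is still on the peg, so I'm handing in.

```bash
python3 -c "
from bench import robot
print(robot.close_job())"
```

```text
the job is handed in; nothing more can be done
None
```

I handed the job in, but the hand-in call returned no verdict: the shutter is held open by the middle hole on its peg, both spent cells are in the red bin, and both fresh cells on the bench are seated nub to the lip in bays 2 and 3 (bay 1 was empty at the start and stays empty).

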